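Clamp the plaster cast on the tilted cast table, fit the guide pin, release the clamp

ROBOT

A 6-joint arm with a two-finger parallel gripper is mounted at the origin on the work surface. World frame = base frame: x ahead of the robot, y to its left, z up, the work surface at z = 0. Lengths are in mm, angles in rad, forces in N, time in s.
With the tool pointing down it reaches from about 325 to 900 mm from the base axis. Payload 6.1 kg.
Tool frame: the origin (TCP) lies midway between the tips of the shut fingers; the grasp point (between the pads) lies 19 mm behind it; z points along the fingers, y is the line along which they close (so a half turn about z gives the same grasp; the last joint's range is limited). The gripper opens to 85 mm and grips with 20 to 120 N. Pads are 22 mm wide; open, the fingers measure 114 mm over their backs; the gripper's body (76 mm by 85 mm) begins 54 mm behind the grasp point. The pads swing forward as they close: fully open they stand 13 mm farther back than shut.
Start: joints at [1.165, 0.22, 1.526, -0, 1.395, -0.126], TCP at [172.601, 600.687, 192.7] pointing down, gripper open.
Joint ranges: [-2.98, 2.98], [-0.91, 2.08], [0.09, 2.57], [-1.24, 4.39], [0.2, 2.65], [-2.68, 2.68]. Speed limits (rad/s): [2.57, 2.57, 3.01, 3.14, 3.14, 3.14].

INTERFACE

Orientations are given as a 3x3 rotation matrix whose columns are the frame's x, y, z axes.
In Python, from rig import state, imaging, r gives the robot as it stands.
- The arm moves only by the tool play_rows, never from a script. Its argument "series" is a list of rows, each an object with "xyz": the shift along the tool's x, y, z normalised to -1 to 1, where 1 is 150 mm, a list of three; "yaw": the turn about the tool's z normalised to -1 to 1, where 1 is 90 degrees. In form: [{"xyz": [dx, dy, dz], "yaw": yaw}, ...]. A call has 1 to 20 rows; each row is the pose to reach, as a shift and turn from the pose commanded when the call began, along the tool's axes at that moment; what a row does not reach only later rows make up. A row lasts 1/12 s, in which the tool goes at most 41.7 mm and 7.16 degrees, less where a joint would pass 70% of its speed; a pose out of reach is approached as far as the arm can. A call with a number of a shift or a turn outside -1 to 1 is refused whole. A call with a gripper value outside its range is refused whole. "gripper" is the finger opening in mm, from 0 to 85.4, set as the call begins (left out, the last holds). The fingers move at their own pace and stop on an object; "newtons" is the grip in N (left out, the last holds). Time passes only in rows, so rows that repeat a pose let the fingers close. It gives the time, the measured TCP pose, the force, the opening and the grip force at its end, in the units of the state.
- state(): the state, without advancing time (a new reading comes with each control period).
- imaging.capture(name): name is "scene" or "top"; returns a dict with "frame" (420x560x3 uint8, red, green, blue), "z_map" (420x560 float32, mm along the optical axis (not along the pixel's ray), 0 where there is no reading), "vertical_fov" (degrees; the focal length in pixels is half the picture's height over the tangent of half this angle, whatever the lens; pixels are square), "cx", "cy" (the principal point, pixels), "R" (3x3) and "t" (3): a world point X has camera coordinates R X + t. Camera axes: x right, y down, z forward; pixel columns grow to the right and rows downward; lengths in mm; the calibration is good to about 2 mm. A picture is of the moment at which its call begins.
- r.finish_job(): hands the job in; it is judged then, once.
Trained networks look in a picture, given as the dict that the camera call returned (one of the last four; its "shot" number tells which), for a name from the list of things; names that differ only in an ending like _2 or _b are one class to them, and where a whole thing is asked for, a point or a joint stands for the part that bears it (a point fixed in the world has none). Each returns a list of dicts, best first, with "score" (0 to 1); they miss things now and then, are a little off and sometimes report something else, mostly with a low value. They report only what shows in the picture. A call takes as long as a camera call. They do not tell look-alikes from the thing itself.
- imaging.boxes_of(picture, name): "location" ([row, column] in pixels, amid what is visible of it).
The state is a dict: "t": time; "joint_positions": joint angles; "joint_velocities": joint speeds; "joint_torque": joint torques, N m; "ee_pos": TCP position; "ee_rot": TCP orientation; "contact_force": force on the tool from outside, world axes, zero at the start; "ft_torque": the same for the moment, N m; "opening": finger opening in mm; "grip_force": force on a finger pad.
Only numpy, scipy, OpenCV 4.12 (cv2) and the standard library are available. Lean on these libraries where they do the work, as an engineer would, in place of code of your own. Each camera call takes 0.05 s, during which the arm holds its last target. There are 200 camera calls.

TASK

Swing the toggle clamp's handle over until it locks by itself on the plaster cast in the tilted cast table, and with the cast held like that fit the guide pin fully home in the drilled hole of the cast. Then swing the clamp fully open again, so that the cast can be lifted off later with its pin; leave the cast seated in its nest. Plaster chips, so press the pin gently, and do not disturb the other things on the bench.

Things in the scene. Friction and masses are not known exactly. Their poses are not given: they have to be found in the camera images.
- cast_table: Grey plate of the tilting cast table, 94 x 158 x 9 mm, locked at 30 degrees on a ball stand, its face leaning towards the robot (give or take its yaw). Origin on its upper face, 92 mm above the bench; x points up the slope, away from the robot; y to the left, level; z is the plate's normal, away from the plate. The cast lies on its right (-y) part, the toggle clamp is bolted on its left (+y) part.
- nest (a point): The cast's seat on the plate, at (0, -43, 0) mm in the plate's frame: a 10 mm high ledge on its lower side (-x) and four 9 mm high dowels, two at each end (-y, +y), leave about 1 mm play.
- clamp_base (a point): Middle of the foot of the horizontal-handle toggle clamp, at (0, 43, 0) mm in the plate's frame. Its two cheeks are 44 mm high and 24 mm apart over all in x, from y = 16 to 72 mm; everything moves in the plane x = 0. A link couples handle and arm, and the handle's own pivot moves too, as in any such clamp. The handle's free end has nothing under it when shut (the plate ends at y = 76 mm).
- clamp_arm (a joint): Angle of the clamp's hold-down arm, rad: about 0 shut (arm parallel to the plate, 38 mm above it, pointing to -y, 62 mm long from its pivot at y = 24 mm), growing as it opens, 1.5 at the open stop (arm standing off the plate). Starts open, between about 1.1 and 1.45. It swings up as the handle is swung up and towards -y. Friction keeps the clamp where it is left, except near the dead centre.
- clamp_handle: The clamp's handle, a steel bar with a black rubber grip 60 mm long, 14 mm wide in the plate's x, 13 mm thick; x axis always the plate's x. Locked shut it points to +y, 7 degrees down towards the plate; open (arm 1.4) it stands along the plate's normal. Some 8 degrees before its shut stop it passes dead centre: up to 3 to 6 N at the grip, then it snaps down and stays; unlocking takes 4 to 6 N.
- handle_grip (a point): Middle of the rubber grip, 26 mm from the handle's free end. In the plate's frame it is at (0, 118, 32) mm when locked shut, (0, 65, 119) mm at arm angle 1.4 and (0, 90, 114) mm at 1.1.
- swing_centre (a point): Point fixed to the cast table at (0, 72, 68) mm of the plate's frame. From +98 degrees (arm 1.4; measured from +y towards +z) through +70 (arm 1.1) to -4 degrees (foot just on the cast) the grip's middle keeps within 2 mm of a circle of radius 51 mm about it in the plate's y-z plane; from there to locked it goes nearly straight down along -z, from (0, 122, 65) to (0, 118, 32) mm.
- clamp_spindle: The arm's sprung spindle with a rubber foot 15 mm wide, 55 mm from the arm's pivot; origin at the middle of the foot's face, z away from the foot along the spindle. Locked, it bears on the cast's palate with about 15 N.
- cast: Plaster cast of a dental arch, loose in its nest, 60 x 61 mm, 30 mm high to the ridge's crest, 38 mm over the teeth. Origin at the middle of its underside, axes along the plate's (+y to the open heel, where the clamp's arm comes in); seated, the origin is at nest. The palate is 18 mm high. The ridge on its lower side (-x) has no teeth for 34 mm and carries the drilled hole. About 150 g.
- cast_hole (a point): Centre of the mouth of the drilled hole: 7 mm wide with a 1.5 mm chamfer, 22 mm deep, along the cast's z (so tilted with the plate), in the flat toothless ridge 18 mm wide, at (-21, 13, 30) mm in the cast's frame.
- guide_pin: Steel guide pin, 58 mm long: shank 6 mm wide and 20 mm long with a tapered tip, above it a ringed cylindrical grip 10 mm wide and 38 mm long, whose shoulder stops on the ridge. Origin at the tip, z up towards the grip. Starts upright in one of the three holes of the bur block, shoulder on the block, origin 10 mm above the bench. The tall slim one of the three. About 30 g.
- pin_tip (a point): Tip of the guide pin's shank (the same point as the pin's origin). Fully home it is 10 mm above the cast's underside, the shoulder on the ridge.
- bur_block: Fixed steel bur block, 52 x 150 x 30 mm; origin at the middle of its underside. Its three holes, 50 mm apart in a row along its y, hold the guide pin and two mounted instruments in any order.
- polisher: Bystander in the bur block: mounted felt wheel, 22 mm wide, standing 23 mm above the block; origin at its shank's tip.
- cutter: Bystander in the bur block: pear-shaped cutter, 15 mm wide, standing 28 mm above the block; origin at its shank's tip.
- spare_cast: Bystander: a second, fully toothed cast, 60 x 61 x 38 mm, lying on the bench; origin under its middle.
- wax_knife: Bystander: wax knife with a wooden handle, 180 mm long, lying on the bench.
- separator: Bystander: small bottle, 40 mm wide, 85 mm high.
- monomer: Bystander: amber jar, 44 mm wide, 75 mm high.
- mixing_bowl: Bystander: rubber mixing bowl, 100 mm wide, 50 mm high.
- ring_spacer: Bystander: brass mounting weight, 42 mm wide, 24 mm high.
Not all that is in view belongs to the job. Of the things that look like the part that bears cast_table, the larger one is meant.

How it is judged:
By the outcome, as a careful person would: the job done as asked, in the order asked, and still so for the second after the job is handed in, with the robot touching nothing.
It also fails if it takes over 67 s, if anything falls off the work surface, if the arm or the gripper's body presses on something with over 40 N, if the wrist force passes 120 N, or if a joint passes its speed limit or range.

## Working session

There is one attempt and no reset: what is moved stays moved. The work goes in short steps, Python scripts to look and compute and a tool call to move; the robot and the scene stay as the last step left them, time stands still between calls to the robot, and variables do not carry over. Pictures are saved under pics/ and viewed, at most 10 in all, crops included, and the job is handed in when it is done.

Besides the shell and the picture viewer there is one more tool, called after "Call:" by a JSON object that holds its "name" and its "arguments", one argument or row to a line. play_rows: Moves the arm, as the interface text tells. Its arguments: {"type":"object","properties":{"series":{"type":"array"},"gripper":{"type":"number"},"newtons":{"type":"number"}},"required":["series"]}

```bash
mkdir -p pics; ls
cat > h.py <<'E'
import numpy as np, cv2
from rig import state, imaging, r
def f(p): return p["frame"].shape[0]/2/np.tan(np.radians(p["vertical_fov"])/2)
def cloud(p):
    z=p["z_map"].astype(float); h,w=z.shape; u,v=np.meshgrid(np.arange(w),np.arange(h)); k=f(p)
    c=np.stack([(u-p["cx"])/k*z,(v-p["cy"])/k*z,z],-1)
    X=(c-np.array(p["t"]))@np.array(p["R"]); X[z==0]=np.nan
    return X
def proj(p,X):
    c=np.atleast_2d(X)@np.array(p["R"]).T+np.array(p["t"]); k=f(p)
    return np.stack([c[:,0]/c[:,2]*k+p["cx"],c[:,1]/c[:,2]*k+p["cy"]],-1)
E
python3 - <<'E'
from h import *
for n in ("scene","top"):
    p=imaging.capture(n); cv2.imwrite(f"pics/{n}0.png",p["frame"][:,:,::-1]); X=cloud(p)
    print(n,p["vertical_fov"],-np.array(p["R"]).T@p["t"])
    for o in ["cast_table","guide_pin","cast","clamp_handle","bur_block","spare_cast","polisher","cutter"]:
        for d in imaging.boxes_of(p,o)[:3]:
            i,j=map(int,d["location"]); print(o,round(d["score"],2),i,j,X[i,j].round(0))
E
```

```text
pics
scene 55.130701354003676 [1231.9471292    89.77076306  694.07316795]
cast_table 0.97 168 374 [331. 189.  79.]
cast_table 0.8 221 331 [584.  87. 107.]
guide_pin 0.61 210 201 [ 518. -233.   51.]
cast 0.95 216 301 [594.  23. 124.]
cast 0.63 186 359 [540. 141. 173.]
clamp_handle 0.84 181 359 [534. 140. 182.]
clamp_handle 0.62 167 394 [205. 261.   1.]
clamp_handle 0.56 212 297 [585.  13. 127.]
bur_block 0.8 219 202 [ 528. -230.   30.]
spare_cast 0.88 196 303 [392.   7.  16.]
spare_cast 0.32 216 333 [578.  91. 117.]
polisher 0.4 205 180 [ 505. -291.   51.]
cutter 0.74 216 426 [433. 323.  12.]
top 50.59030676575186 [ 317.34833336  -46.23553366 1162.07479883]
cast_table 0.75 310 184 [332. 176.  66.]
cast_table 0.7 216 232 [561.  85. 137.]
cast 0.81 224 259 [557.  20. 103.]
clamp_handle 0.72 223 200 [522. 145. 200.]
clamp_handle 0.44 315 151 [311. 246.  91.]
bur_block 0.88 259 356 [ 509. -232.   44.]
spare_cast 0.84 298 258 [384.   4.  18.]
spare_cast 0.5 219 257 [567.  26. 112.]
polisher 0.58 263 377 [ 503. -283.   55.]
polisher 0.49 223 259 [558.  21. 106.]
cutter 0.25 218 233 [566.  87.  94.]
```

View pics/scene0.png

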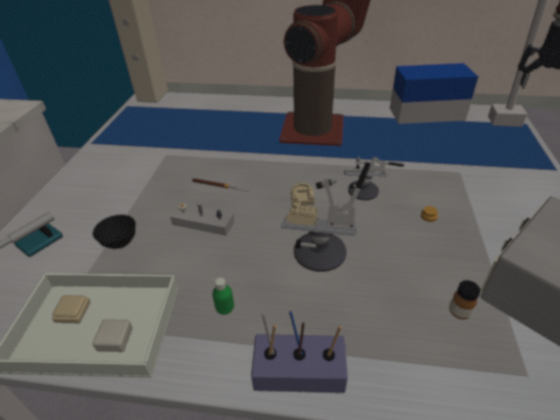

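View pics/top0.png

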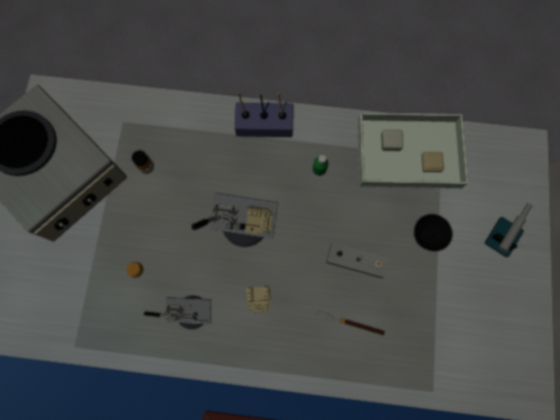

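Scene shows the larger cast table at about (320,225) with the clamp open, and a smaller look-alike at (365,178). The bur block is at (202,218), with items at (183,208), (200,210) and (219,214). The top view shows the big table at (243,215), the decoy at (188,310), the block at (357,260) and the spare cast at (258,298). Next I measure the poses and check with close crops.

```bash
cat > fit.py <<'E'
from h import *
p=imaging.capture("top"); X=cloud(p); q=imaging.capture("scene"); Y=cloud(q)
# plate
P=X[175:260,195:290].reshape(-1,3); P=P[(P[:,2]>55)&(P[:,2]<240)]
best=0; rng=np.random.default_rng(0)
for yaw in np.radians(np.arange(-40,41,1)):
    n=np.array([-.5*np.cos(yaw),-.5*np.sin(yaw),.866]); d=P@n
    h,e=np.histogram(d,np.arange(d.min(),d.max(),2.)); 
    if h.max()>best: best=h.max(); N=n; D=e[h.argmax()]+1
S=P[abs(P@N-D)<4]
for _ in range(5):
    c=np.median(S,0); N2=np.linalg.svd(S-S.mean(0))[2][2]; N2*=np.sign(N2[2]); d0=np.mean(S@N2); S=P[abs(P@N2-d0)<3]
print("plane",N2,d0,"tilt",np.degrees(np.arccos(N2[2])),"yaw",np.degrees(np.arctan2(-N2[1],-N2[0])),len(S),best)
yv=np.cross([0,0,1],[-N2[0],-N2[1],0]);yv/=np.linalg.norm(yv); xv=np.cross(yv,N2)
uv=np.stack([S@xv,S@yv],-1).astype(np.float32)
print("rect",cv2.minAreaRect(uv)); 
for k in (0,1): print(np.percentile(uv[:,k],[0,.5,1,2,98,99,99.5,100]).round(1))
(cu,cv_),_,_=cv2.minAreaRect(uv); print("centre",cu*xv+cv_*yv+d0*N2)
# block
B=X[235:285,320:395].reshape(-1,3); T=B[(B[:,2]>24)&(B[:,2]<36)]; print("block",cv2.minAreaRect(T[:,:2].astype(np.float32)),np.median(T[:,2]))
for Z,nm in((X,"top"),(Y,"scene")):
    Q=Z.reshape(-1,3); Q=Q[(Q[:,0]>460)&(Q[:,0]<560)&(Q[:,1]>-310)&(Q[:,1]<-150)&(Q[:,2]>38)]
    o=Q[np.argsort(Q[:,1])]
    g=np.split(o,np.where(np.diff(o[:,1])>12)[0]+1)
    for s in g: print(nm,len(s),s.mean(0).round(1),"top",s[:,2].max().round(1),"wid",np.ptp(s[:,1]).round(1))
a=cv2.resize(q["frame"][195:240,165:240],None,fx=7,fy=7,interpolation=3)
b=cv2.resize(p["frame"][180:255,185:290],None,fx=5,fy=5,interpolation=3)
W=max(a.shape[1],b.shape[1]); im=np.zeros((a.shape[0]+b.shape[0],W,3),np.uint8); im[:a.shape[0],:a.shape[1]]=a; im[a.shape[0]:,:b.shape[1]]=b
im=np.clip(im.astype(float)*1.8,0,255).astype(np.uint8)
s=min(1,600/im.shape[0]);im=cv2.resize(im,None,fx=s,fy=s); cv2.imwrite("pics/crop1.png",im[:,:,::-1]); np.savez("c.npz",X=X,Y=Y)
print(state()["ee_pos"],state()["ee_rot"])
E
python3 fit.py
```

```text
plane [-0.49819154  0.01498271  0.86693754] -205.25176207451457 tilt 29.895310637808866 yaw -1.7226057061154167 1012 432
rect ((542.584716796875, 79.81957244873047), (157.61013793945312, 94.74436950683594), 89.61013793945312)
[494.9 495.4 495.6 496.3 588.6 589.1 589.4 589.9]
[  0.8   1.3   1.8   2.5 156.2 157.6 158.1 158.6]
centre [574.82860067  62.5681488   92.49287262]
block ((509.97027587890625, -237.00656127929688), (150.72314453125, 53.15635681152344), 81.20781707763672) 30.143400052524775
top 61 [ 501.6 -285.3   50.7] top 56.9 wid 21.7
top 25 [ 508.9 -235.3   59.7] top 72.4 wid 8.6
top 28 [ 516.4 -186.    51.7] top 61.0 wid 11.8
scene 54 [ 507.2 -285.1   49.1] top 54.1 wid 21.8
scene 46 [ 514.9 -235.8   55.5] top 69.6 wid 10.4
scene 39 [ 523.3 -186.9   48.8] top 59.1 wid 13.2
[172.61081431 600.69771881 192.71751084] [[-9.61104900e-01  2.76183582e-01 -1.92871987e-06]
 [ 2.76183582e-01  9.61104899e-01  3.65560363e-05]
 [ 1.19498792e-05  3.46015049e-05 -9.99999999e-01]]
```

View pics/crop1.png

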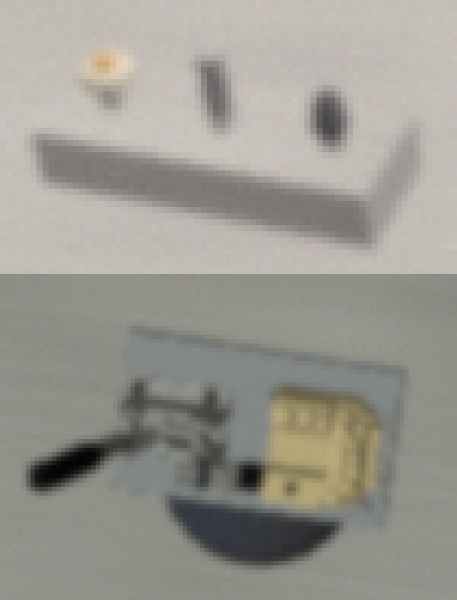

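The middle one in the block is the tall slim pin (crop (212,92)); the polisher is at (105,70) and the cutter at (330,115). The larger table carries the cast, with its hole visible at crop (290,488). Now I work out the handle's angle in the plate's frame.

```bash
cat >> h.py <<'E'
yaw=np.radians(-2.0); tl=np.radians(30)
PR=np.array([[np.cos(yaw),-np.sin(yaw),0],[np.sin(yaw),np.cos(yaw),0],[0,0,1]])@np.array([[np.cos(tl),0,-np.sin(tl)],[0,1,0],[np.sin(tl),0,np.cos(tl)]])
PO=np.array([574.8,62.6,92.2])
def w(a): return PO+PR@np.array(a,float)   # plate -> world
def pl(X): return (np.asarray(X)-PO)@PR
E
python3 - <<'E'
from h import *
d=np.load("c.npz"); 
for n in "XY":
    Q=pl(d[n].reshape(-1,3)); 
    H=Q[(abs(Q[:,0])<20)&(Q[:,1]>-30)&(Q[:,1]<140)&(Q[:,2]>50)&(Q[:,2]<160)]
    for z in range(50,160,8):
        s=H[(H[:,2]>=z)&(H[:,2]<z+8)]
        for nm,t in(("arm",s[s[:,1]<40]),("hdl",s[s[:,1]>=40])):
            if len(t): print(n,z,nm,len(t),"x",np.median(t[:,0]).round(1),"y",np.percentile(t[:,1],[0,50,100]).round(1))
    C=Q[(Q[:,0]>-40)&(Q[:,0]<45)&(Q[:,1]>-85)&(Q[:,1]<0)&(Q[:,2]>8)&(Q[:,2]<45)]
    print(n,"cast ext",np.percentile(C,[1,99],axis=0).round(1))
    R=Q[(abs(Q[:,0]+21)<7)&(abs(Q[:,1]+30)<12)&(Q[:,2]<45)&(Q[:,2]>0)]; print("ridge z",np.median(R[:,2]))
for a in [(0,65,119),(0,90,114),(0,122,65),(0,118,32),(-21,-30,30),(0,72,68)]: print(a,w(a).round(1))
E
```

```text
X 50 arm 6 x 6.2 y [19.8 23.9 27.3]
X 50 hdl 20 x 3.6 y [56.  64.1 69.3]
X 58 arm 5 x 7.2 y [16.  20.6 25. ]
X 58 hdl 9 x 2.6 y [60.9 63.3 70.3]
X 66 arm 5 x 6.8 y [11.8 15.3 19.4]
X 66 hdl 8 x 2.0 y [62.1 66.2 73.6]
X 74 arm 7 x 6.7 y [ 8.1 15.1 18.4]
X 74 hdl 11 x 0.9 y [65.1 67.6 74.2]
X 82 arm 22 x 5.7 y [-15.1  -6.3  19.8]
X 82 hdl 5 x 1.2 y [68.1 69.8 70.2]
X 90 arm 72 x 1.2 y [-14.5   3.   28. ]
X 90 hdl 13 x 5.1 y [70.5 72.  80.3]
X 98 arm 26 x 0.4 y [ 1.9 14.2 27.9]
X 98 hdl 14 x 4.2 y [71.4 74.1 83.1]
X 106 hdl 13 x 2.9 y [74.  75.8 82.9]
X 114 hdl 15 x 3.5 y [75.9 79.  90.5]
X 122 hdl 14 x 4.6 y [79.  81.1 92.3]
X 130 hdl 15 x 3.0 y [80.1 83.2 95.9]
X 138 hdl 34 x 0.7 y [82.6 88.7 95.8]
X 146 hdl 1 x 2.5 y [87.3 87.3 87.3]
X cast ext [[-34.6 -71.    9. ]
 [ 29.5 -10.4  40.5]]
ridge z 29.78143462650747
Y 50 arm 19 x 8.5 y [15.9 20.6 26.9]
Y 50 hdl 22 x 5.2 y [57.1 64.4 69.7]
Y 58 arm 17 x 7.1 y [13.1 18.  22.5]
Y 58 hdl 17 x 4.0 y [62.5 66.8 73. ]
Y 66 arm 19 x 6.6 y [10.3 15.2 19.5]
Y 66 hdl 20 x 4.5 y [64.1 70.1 74.6]
Y 74 arm 40 x 7.5 y [-14.1   2.1  16.7]
Y 74 hdl 18 x 4.1 y [67.3 71.6 77.8]
Y 82 arm 58 x 7.3 y [-14.8   1.6  21.5]
Y 82 hdl 22 x 6.1 y [69.  75.1 81.3]
Y 90 arm 52 x 5.7 y [-4.3 12.9 27.7]
Y 90 hdl 26 x 7.1 y [70.1 76.5 84.4]
Y 98 arm 3 x 1.9 y [ 8.2 22.8 25. ]
Y 98 hdl 22 x 7.2 y [71.7 78.7 85.9]
Y 106 hdl 25 x 7.4 y [74.9 81.4 89. ]
Y 114 hdl 27 x 7.4 y [76.4 84.  90.8]
Y 122 hdl 23 x 6.6 y [79.7 85.7 93.9]
Y 130 hdl 25 x 6.8 y [82.7 88.9 95.2]
Y 138 hdl 11 x 6.2 y [84.4 88.5 94.7]
Y cast ext [[-26.4 -71.    8.4]
 [ 32.5 -10.7  38.4]]
ridge z 29.28932842854593
(0, 65, 119) [517.6 129.6 195.3]
(0, 90, 114) [521.  154.5 190.9]
(0, 122, 65) [546.6 185.7 148.5]
(0, 118, 32) [562.9 181.1 119.9]
(-21, -30, 30) [540.6  33.8 107.7]
(0, 72, 68) [543.3 135.7 151.1]
```

```bash
cat >> h.py <<'E'
def rel(P): 
    s=state(); return (((np.atleast_2d(P)-s["ee_pos"])@np.array(s["ee_rot"]))/150).round(3).tolist()
def yawto(deg):  # tool y axis to world angle deg
    y=np.array(state()["ee_rot"])[:,1]; d=(np.degrees(np.arctan2(y[1],y[0]))-deg+180)%360-180; return round(d/90,3)
def corner(phi):
    al=np.radians(74-.75*(78.5-phi)); p=np.radians(phi)
    c=np.array([72+51*np.cos(p),68+51*np.sin(p)])+6.5*np.array([-np.sin(al),np.cos(al)])
    return [0,c[0]-11,c[1]+2]
E
python3 - <<'E'
from h import *
print(yawto(-2)); a=w((0,50,128)); print(rel([a+[0,0,60],a]), a)
for phi in (85,78,60,40,20,0,-4): print(phi,np.round(corner(phi),1),w(corner(phi)).round(1))
E
```

```text
0.844
[[-3.073, -2.487, -0.469], [-3.073, -2.487, -0.069]] [512.58396191 114.80310914 203.05125168]
85 [  0.   59.1 122.1] [515.9 123.8 197.9]
78 [  0.   65.4 121.7] [516.3 130.1 197.6]
60 [  0.   80.9 117.4] [519.  145.5 193.9]
40 [  0.   95.5 107.4] [524.5 159.9 185.2]
20 [  0.  105.7  93.1] [532.  169.8 172.8]
0 [  0.  110.3  76.3] [540.5 174.2 158.3]
-4 [  0.  110.5  72.8] [542.3 174.3 155.2]
```

Call:
{"name": "play_rows", "arguments": {
  "series": [
    {"xyz": [0, 0, -0.47], "yaw": 0},
    {"xyz": [-0.3, -0.25, -0.47], "yaw": 0},
    {"xyz": [-1, -0.82, -0.47], "yaw": 0},
    {"xyz": [-1, -0.82, -0.47], "yaw": 0},
    {"xyz": [-1, -0.82, -0.47], "yaw": 0},
    {"xyz": [-1, -0.82, -0.47], "yaw": 0},
    {"xyz": [-1, -0.82, -0.47], "yaw": 0}
  ],
  "gripper": 0
}}

```text
t: 1.58
ee_pos: [286.1, 437.3, 264.2]
ee_rot: [[-0.96, 0.281, 0.003], [0.281, 0.96, -0.001], [-0.003, -0.0, -1.0]]
contact_force: [0.4, 2.3, 0.5]
opening: 0.7
grip_force: 0.0
```

Call:
{"name": "play_rows", "arguments": {
  "series": [
    {"xyz": [-1, -0.83, 0], "yaw": 0},
    {"xyz": [-1, -0.83, 0], "yaw": 0},
    {"xyz": [-1, -0.83, 0], "yaw": 0},
    {"xyz": [-1, -0.83, 0], "yaw": 0},
    {"xyz": [-1, -0.83, 0], "yaw": 0}
  ]
}}

```text
t: 2.0
ee_pos: [393.9, 277.7, 263.4]
ee_rot: [[-0.961, 0.277, 0.001], [0.277, 0.961, -0.0], [-0.001, -0.0, -1.0]]
contact_force: [0.1, 0.2, -0.2]
opening: 0.3
grip_force: 0.0
```

Call:
{"name": "play_rows", "arguments": {
  "series": [
    {"xyz": [-1, -0.83, 0], "yaw": 0.844},
    {"xyz": [-1, -0.83, 0], "yaw": 0.844},
    {"xyz": [-1, -0.83, 0], "yaw": 0.844},
    {"xyz": [-1, -0.83, 0], "yaw": 0.844},
    {"xyz": [-1, -0.83, 0], "yaw": 0.844},
    {"xyz": [-1, -0.83, 0], "yaw": 0.844},
    {"xyz": [-1, -0.83, 0], "yaw": 0.844},
    {"xyz": [-1, -0.83, 0], "yaw": 0.844},
    {"xyz": [-1, -0.83, 0], "yaw": 0.844},
    {"xyz": [-1, -0.83, 0], "yaw": 0.844},
    {"xyz": [-1, -0.83, 0], "yaw": 0.844},
    {"xyz": [-1, -0.83, 0], "yaw": 0.844}
  ]
}}

```text
t: 3.0
ee_pos: [502.4, 119.2, 263.2]
ee_rot: [[0.037, 0.999, 0.0], [0.999, -0.037, 0.0], [0.0, 0.0, -1.0]]
contact_force: [0.0, -0.3, 1.6]
opening: -0.2
grip_force: 0.0
```

Run:
```python
from h import *
s=state(); print(s["t"],s["ee_pos"],yawto(-2),s["contact_force"],s["opening"])
print(rel([w((0,50,124))]+[w(corner(p)) for p in (85,78,60,50,40,30,20,10,0,-4)]+[w((0,110,z)) for z in (65,58,52,48,45)]))
```

```text
3.0 [502.40911055 119.24968026 263.20258445] -0.001 [ 0.03572787 -0.25270059  1.5761553 ] -0.15500667227236617
[[-0.027, 0.082, 0.424], [0.033, 0.089, 0.435], [0.075, 0.09, 0.437], [0.179, 0.104, 0.462], [0.23, 0.118, 0.488], [0.276, 0.137, 0.52], [0.314, 0.159, 0.559], [0.344, 0.184, 0.603], [0.365, 0.212, 0.65], [0.375, 0.24, 0.7], [0.377, 0.252, 0.72], [0.373, 0.278, 0.765], [0.373, 0.301, 0.805], [0.373, 0.321, 0.84], [0.373, 0.335, 0.863], [0.373, 0.345, 0.88]]
```

Down beside the handle, then sweep along the arc to the point where the foot meets the cast.

Call:
{"name": "play_rows", "arguments": {
  "series": [
    {"xyz": [-0.027, 0.082, 0.21], "yaw": 0},
    {"xyz": [-0.027, 0.082, 0.424], "yaw": 0},
    {"xyz": [-0.027, 0.082, 0.43], "yaw": 0},
    {"xyz": [0.033, 0.09, 0.435], "yaw": 0},
    {"xyz": [0.075, 0.09, 0.437], "yaw": 0},
    {"xyz": [0.13, 0.097, 0.45], "yaw": 0},
    {"xyz": [0.18, 0.104, 0.462], "yaw": 0},
    {"xyz": [0.205, 0.11, 0.475], "yaw": 0},
    {"xyz": [0.23, 0.118, 0.488], "yaw": 0},
    {"xyz": [0.255, 0.127, 0.504], "yaw": 0},
    {"xyz": [0.276, 0.137, 0.52], "yaw": 0},
    {"xyz": [0.276, 0.137, 0.52], "yaw": 0}
  ]
}}

```text
t: 4.0
ee_pos: [524.2, 160.0, 184.5]
ee_rot: [[0.034, 0.999, -0.001], [0.999, -0.034, -0.0], [-0.0, -0.001, -1.0]]
contact_force: [0.5, -1.5, -0.1]
opening: 0.1
grip_force: 0.0
```

```bash
cat > look.py <<'E'
from h import *
import sys
for n in ("top","scene"):
    q=imaging.capture(n); Q=pl(cloud(q).reshape(-1,3)); H=Q[(abs(Q[:,0])<14)&(Q[:,1]>50)&(Q[:,1]<155)&(Q[:,2]>5)&(Q[:,2]<160)]
    print(n,[(y,*np.percentile(H[(H[:,1]>=y)&(H[:,1]<y+8)][:,2],[0,50,95]).round(0)) for y in range(50,152,8) if len(H[(H[:,1]>=y)&(H[:,1]<y+8)])>2])
    A=Q[(abs(Q[:,0])<9)&(Q[:,1]>-50)&(Q[:,1]<25)&(Q[:,2]>40)&(Q[:,2]<110)]
    print(" arm",[(y,*np.percentile(A[(A[:,1]>=y)&(A[:,1]<y+12)][:,2],[50,98]).round(0)) for y in range(-50,24,12) if len(A[(A[:,1]>=y)&(A[:,1]<y+12)])>2])
    u,v=proj(q,w((0,40,50)))[0].astype(int); c=q["frame"][max(v-55,0):v+45,max(u-65,0):u+65]
    cv2.imwrite(f"pics/{sys.argv[1]}_{n}.png",np.clip(cv2.resize(c,None,fx=5,fy=5,interpolation=3).astype(float)*1.6,0,255).astype(np.uint8)[:,:,::-1])
s=state();print(s["t"],s["ee_pos"],pl(s["ee_pos"]),s["contact_force"])
E
python3 look.py a; python3 -c "
from h import *
print(rel([w(corner(p)) for p in (40,30,20,10,0,-4)]+[w((0,110,z)) for z in (65,58,52,48,45)]))"
```

```text
top [(50, np.float64(5.0), np.float64(38.0), np.float64(51.0)), (58, np.float64(7.0), np.float64(51.0), np.float64(67.0)), (66, np.float64(5.0), np.float64(76.0), np.float64(104.0)), (74, np.float64(87.0), np.float64(115.0), np.float64(133.0)), (82, np.float64(105.0), np.float64(138.0), np.float64(144.0))]
 arm [(-26, np.float64(87.0), np.float64(89.0)), (-14, np.float64(91.0), np.float64(96.0)), (-2, np.float64(97.0), np.float64(103.0)), (10, np.float64(94.0), np.float64(101.0)), (22, np.float64(58.0), np.float64(101.0))]
scene [(50, np.float64(5.0), np.float64(23.0), np.float64(48.0)), (58, np.float64(5.0), np.float64(38.0), np.float64(63.0)), (66, np.float64(6.0), np.float64(55.0), np.float64(95.0)), (74, np.float64(7.0), np.float64(101.0), np.float64(124.0)), (82, np.float64(93.0), np.float64(119.0), np.float64(136.0)), (90, np.float64(117.0), np.float64(128.0), np.float64(135.0))]
 arm [(-26, np.float64(83.0), np.float64(87.0)), (-14, np.float64(85.0), np.float64(91.0)), (-2, np.float64(87.0), np.float64(98.0)), (10, np.float64(75.0), np.float64(98.0)), (22, np.float64(57.0), np.float64(98.0))]
4.1 [524.22429079 159.47888924 184.92159085] [ -0.34042497  95.05480644 107.26221532] [-0.55619368  0.00268085 -0.52208155]
[[0.003, 0.002, -0.002], [0.041, 0.024, 0.037], [0.071, 0.049, 0.081], [0.091, 0.077, 0.128], [0.102, 0.105, 0.178], [0.103, 0.117, 0.198], [0.1, 0.143, 0.243], [0.1, 0.166, 0.283], [0.1, 0.186, 0.318], [0.1, 0.2, 0.341], [0.1, 0.21, 0.358]]
```

View pics/a_scene.png

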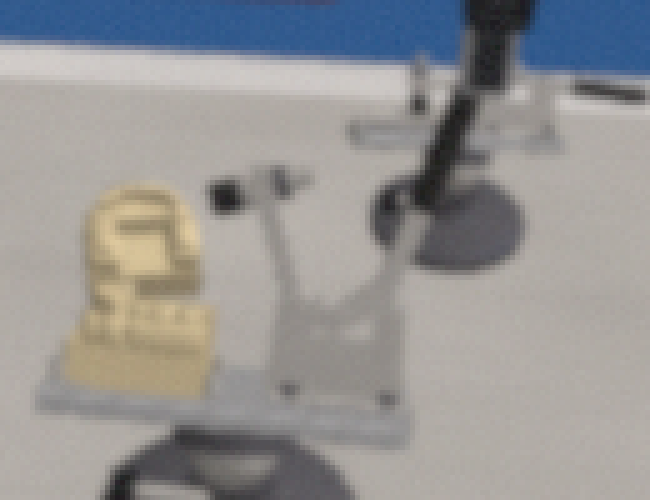

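Arm and foot have lowered somewhat, and the finger appears at (485,80) right next to the handle's top (465,100). I check where the tip actually is relative to the grip.

Run:
```python
from h import *
ims=[]
for n in ("scene","top"):
    q=imaging.capture(n); e=np.array(state()["ee_pos"]); u,v=proj(q,e)[0]; X=cloud(q)
    a=int(u)-30;b=int(v)-40
    c=cv2.resize(q["frame"][b:b+70,a:a+60],None,fx=6,fy=6,interpolation=3).astype(float)*1.8
    c=np.clip(c,0,255).astype(np.uint8)
    for P,col in((e,(255,0,0)),(w((0,82,117)),(0,255,0)),(w((0,72+51*np.cos(np.radians(50)),68+51*np.sin(np.radians(50)))),(0,255,255)),(w((0,16,44)),(255,0,255)),(w((0,72,44)),(255,0,255))):
        x,y=proj(q,P)[0]; cv2.circle(c,(int((x-a)*6),int((y-b)*6)),5,col,2)
    ims.append(c)
    Z=X[b:b+60,a:a+60].reshape(-1,3); Z=Z[Z[:,2]>150]; Z=pl(Z); print(n,len(Z)); 
    for z in range(90,200,10):
        t=Z[(Z[:,2]>=z)&(Z[:,2]<z+10)]
        if len(t): print(z,len(t),np.percentile(t[:,0],[5,50,95]).round(),np.percentile(t[:,1],[5,50,95]).round())
cv2.imwrite("pics/b.png",np.hstack(ims)[:,:,::-1])
```

```text
scene 592
90 32 [3. 7. 9.] [70. 76. 82.]
100 30 [ 4.  7. 10.] [74. 80. 86.]
110 34 [ 4.  7. 10.] [77. 83. 90.]
120 31 [3. 6. 9.] [80. 85. 92.]
130 31 [ 5.  8. 27.] [ 83.  89. 101.]
140 54 [27. 35. 40.] [ 85.  95. 105.]
150 58 [32. 41. 47.] [ 84.  93. 104.]
160 57 [41. 69. 80.] [ 83.  94. 105.]
170 74 [ 57.  94. 105.] [ 83.  94. 105.]
180 90 [ 63. 115. 118.] [ 81.  93. 106.]
190 41 [ 68. 115. 118.] [ 81.  95. 108.]
top 1979
90 16 [-5.  4.  7.] [70. 72. 78.]
100 18 [-3.  4.  7.] [73. 76. 81.]
110 14 [-4.  3.  7.] [75. 78. 83.]
120 21 [-3.  4.  7.] [78. 81. 90.]
130 16 [-5.  3.  7.] [82. 84. 88.]
140 20 [-3.  3. 16.] [84. 86. 89.]
150 11 [20. 27. 32.] [84. 84. 85.]
160 4 [24. 30. 37.] [83. 84. 85.]
170 5 [91. 95. 99.] [83. 83. 83.]
```

View pics/b.png

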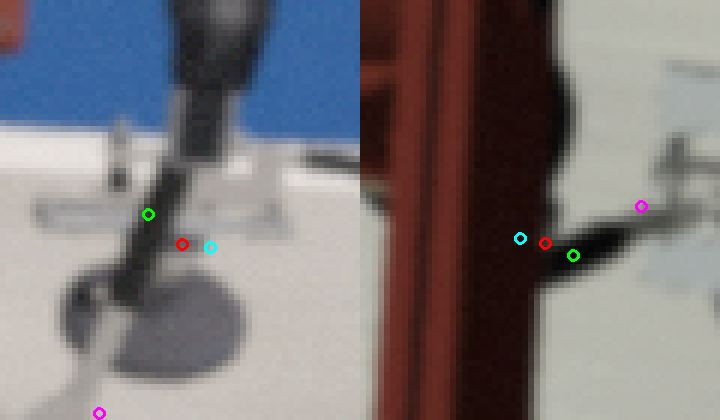

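Run:
```python
from h import *
q=imaging.capture("scene"); X=cloud(q); s=state(); e=np.array(s["ee_pos"]); R=np.array(s["ee_rot"])
for h in range(-10,80,6):
    row=[]
    for dx in (-8,0,8):
        P=e-R[:,2]*h+R[:,0]*dx; u,v=proj(q,P)[0].round().astype(int); row.append((u,v,X[v,u].round().tolist(),q["frame"][v,u].tolist()))
    print(h,row)
print(s["joint_positions"],s["opening"])
```

```text
-10 [(np.int64(364), np.int64(181), [347.0, 166.0, 46.0], [61, 60, 58]), (np.int64(368), np.int64(181), [343.0, 177.0, 44.0], [85, 83, 81]), (np.int64(372), np.int64(182), [300.0, 193.0, 9.0], [86, 84, 83])]
-4 [(np.int64(364), np.int64(179), [533.0, 150.0, 187.0], [48, 48, 47]), (np.int64(368), np.int64(179), [341.0, 177.0, 49.0], [77, 75, 74]), (np.int64(372), np.int64(179), [276.0, 194.0, 2.0], [103, 100, 97])]
2 [(np.int64(365), np.int64(177), [528.0, 152.0, 189.0], [38, 36, 38]), (np.int64(369), np.int64(177), [351.0, 178.0, 63.0], [56, 55, 56]), (np.int64(372), np.int64(177), [266.0, 195.0, 2.0], [94, 91, 89])]
8 [(np.int64(365), np.int64(174), [527.0, 151.0, 196.0], [32, 32, 33]), (np.int64(369), np.int64(175), [362.0, 176.0, 77.0], [85, 84, 86]), (np.int64(373), np.int64(175), [359.0, 186.0, 76.0], [95, 93, 93])]
14 [(np.int64(365), np.int64(172), [528.0, 150.0, 202.0], [28, 27, 26]), (np.int64(369), np.int64(172), [333.0, 178.0, 66.0], [88, 87, 86]), (np.int64(373), np.int64(173), [351.0, 186.0, 76.0], [94, 93, 93])]
20 [(np.int64(366), np.int64(170), [520.0, 153.0, 202.0], 
[... 1464 characters left out ...]
50.0], [50, 50, 50]), (np.int64(372), np.int64(153), [534.0, 159.0, 253.0], [24, 24, 27]), (np.int64(376), np.int64(153), [533.0, 167.0, 253.0], [53, 55, 57])]
68 [(np.int64(368), np.int64(150), [558.0, 148.0, 275.0], [25, 26, 31]), (np.int64(372), np.int64(150), [557.0, 156.0, 274.0], [20, 21, 24]), (np.int64(376), np.int64(151), [556.0, 164.0, 272.0], [29, 30, 31])]
74 [(np.int64(368), np.int64(148), [567.0, 147.0, 284.0], [24, 25, 27]), (np.int64(372), np.int64(148), [555.0, 155.0, 277.0], [23, 21, 24]), (np.int64(377), np.int64(148), [572.0, 163.0, 288.0], [19, 19, 22])]
[ 1.51059390e-01  4.21885741e-02  1.73696678e+00 -1.15709957e-04
  1.36239952e+00  1.86208977e-01] -0.1433367847724533
```

The visible finger ends about 35 mm above the reported TCP, and it passed over the handle without touching it. I back off, open the fingers, and check their true extent.

Call:
{"name": "play_rows", "arguments": {
  "series": [
    {"xyz": [0, 0, -0.2], "yaw": 0},
    {"xyz": [0, 0, -0.4], "yaw": 0},
    {"xyz": [-0.3, 0, -0.4], "yaw": 0},
    {"xyz": [-0.36, 0, -0.4], "yaw": 0},
    {"xyz": [-0.36, 0, -0.4], "yaw": 0}
  ],
  "gripper": 0
}}

```text
t: 4.67
ee_pos: [522.7, 103.0, 245.8]
ee_rot: [[0.038, 0.999, 0.001], [0.999, -0.038, -0.001], [-0.001, 0.001, -1.0]]
contact_force: [0.5, -1.0, -1.0]
opening: -0.1
grip_force: 0.0
```

```bash
cat > tip.py <<'E'
from h import *
q=imaging.capture("scene"); X=cloud(q); s=state(); e=np.array(s["ee_pos"]); R=np.array(s["ee_rot"]); T=(X.reshape(-1,3)-e)@R
T=T[(abs(T[:,0])<60)&(abs(T[:,1])<70)&(T[:,2]<30)&(T[:,2]>-120)]
for h in range(-120,30,6):
    t=T[(T[:,2]>=h)&(T[:,2]<h+6)]
    if len(t): print(-h,len(t),"x",np.percentile(t[:,0],[2,50,98]).round(),"y",np.percentile(t[:,1],[2,50,98]).round())
u,v=proj(q,e)[0].astype(int)
c=cv2.resize(q["frame"][v-50:v+25,u-40:u+40],None,fx=7,fy=7,interpolation=3); cv2.circle(c,(280,350),5,(255,0,0),2)
import sys; cv2.imwrite(sys.argv[1],np.clip(c*1.8,0,255).astype(np.uint8)[:,:,::-1]); print(s["opening"],e)
E
python3 tip.py pics/t1.png
```

```text
120 47 x [-17.  -4.  14.] y [15. 53. 58.]
114 42 x [-19.   3.  14.] y [-4. 49. 54.]
108 32 x [-18.  -1.  15.] y [16. 46. 49.]
102 14 x [-12.  -1.   9.] y [41. 43. 44.]
96 34 x [-15.  -1.  11.] y [26. 32. 38.]
90 25 x [-13.  -1.  12.] y [-0. 32. 34.]
84 1 x [11. 11. 11.] y [9. 9. 9.]
78 16 x [-7. -0.  6.] y [ 9. 15. 17.]
72 32 x [-11.  -1.   8.] y [ 6. 13. 16.]
66 31 x [-13.  -2.   9.] y [ 5. 13. 16.]
60 32 x [-12.  -0.   9.] y [ 6. 13. 16.]
54 29 x [-12.  -2.   8.] y [ 7. 12. 16.]
48 17 x [-11.  -1.   8.] y [ 7. 10. 14.]
42 14 x [-11.  -0.   8.] y [ 6.  8. 10.]
-24 10 x [45. 50. 54.] y [-13.  -9.  -6.]
-0.13187220081369563 [522.3824351  104.31231631 245.13025138]
```

View pics/t1.png

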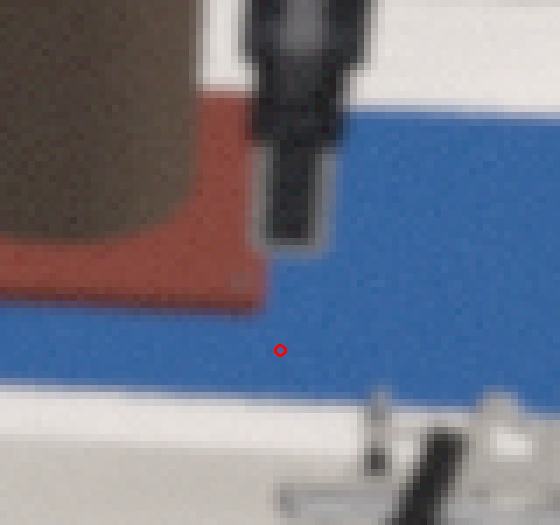

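The tip is truly about 37 mm above the reported TCP: the picture shows the finger end at (290,245) and the TCP mark at (280,350). I include that offset and sweep again.

```bash
cat >> h.py <<'E'
D=np.array([0,0,37.])
def rel(P): 
    s=state(); return (((np.atleast_2d(P)-D-s["ee_pos"])@np.array(s["ee_rot"]))/150).round(3).tolist()
E
python3 -c "
from h import *
print(rel([w((0,50,124))]+[w(corner(p)) for p in (85,78,60,50,40,30,20,10,0,-4)]))"
```

```text
[[0.067, -0.055, 0.55], [0.128, -0.048, 0.562], [0.17, -0.047, 0.563], [0.273, -0.033, 0.588], [0.325, -0.019, 0.614], [0.371, 0.0, 0.646], [0.409, 0.022, 0.685], [0.439, 0.048, 0.729], [0.459, 0.075, 0.776], [0.47, 0.103, 0.826], [0.471, 0.115, 0.846]]
```

Call:
{"name": "play_rows", "arguments": {
  "series": [
    {"xyz": [0.06, -0.055, 0.27], "yaw": 0},
    {"xyz": [0.06, -0.055, 0.54], "yaw": 0},
    {"xyz": [0.065, -0.055, 0.55], "yaw": 0},
    {"xyz": [0.128, -0.048, 0.562], "yaw": 0},
    {"xyz": [0.17, -0.047, 0.563], "yaw": 0},
    {"xyz": [0.22, -0.04, 0.575], "yaw": 0},
    {"xyz": [0.273, -0.033, 0.588], "yaw": 0},
    {"xyz": [0.325, -0.019, 0.614], "yaw": 0},
    {"xyz": [0.325, -0.019, 0.614], "yaw": 0}
  ]
}}

```text
t: 5.47
ee_pos: [522.7, 156.2, 154.1]
ee_rot: [[0.033, 0.999, 0.003], [0.999, -0.033, 0.001], [0.001, 0.003, -1.0]]
contact_force: [-0.1, -1.7, 1.0]
opening: 0.1
grip_force: 0.3
```

```bash
sed -i 's/^    u,v=proj.*$/    u,v=proj(q,w((0,60,60)))[0].astype(int); c=q["frame"][max(v-55,0):v+45,max(u-65,0):u+65]/' look.py; python3 look.py c;  python3 -c "
from h import *
print(rel([w(corner(p)) for p in (50,40,30,20,10,0,-4)]))"
```

```text
top [(50, np.float64(6.0), np.float64(39.0), np.float64(51.0)), (58, np.float64(6.0), np.float64(45.0), np.float64(56.0)), (66, np.float64(5.0), np.float64(51.0), np.float64(68.0)), (74, np.float64(5.0), np.float64(76.0), np.float64(126.0)), (82, np.float64(70.0), np.float64(86.0), np.float64(92.0))]
 arm [(-38, np.float64(75.0), np.float64(75.0)), (-26, np.float64(79.0), np.float64(86.0)), (-14, np.float64(89.0), np.float64(94.0)), (-2, np.float64(91.0), np.float64(98.0)), (10, np.float64(58.0), np.float64(98.0)), (22, np.float64(49.0), np.float64(54.0))]
scene [(50, np.float64(7.0), np.float64(23.0), np.float64(49.0)), (58, np.float64(5.0), np.float64(31.0), np.float64(53.0)), (66, np.float64(6.0), np.float64(37.0), np.float64(62.0)), (74, np.float64(6.0), np.float64(69.0), np.float64(123.0)), (82, np.float64(68.0), np.float64(84.0), np.float64(113.0)), (90, np.float64(79.0), np.float64(94.0), np.float64(112.0)), (98, np.float64(86.0), np.float64(106.0), np.float64(119.0)), (106, np.float64(100.0), np.float64(117.0), np.float64(127.0)), (114, np.float64(111.0), np.float64(124.0), np.float64(129.0))]
 arm [(-38, np.float64(73.0), np.float64(75.0)), (-26, np.float64(74.0), np.float64(83.0)), (-14, np.float64(80.0), np.float64(92.0)), (-2, np.float64(78.0), np.float64(95.0)), (10, np.float64(56.0), np.float64(94.0)), (22, np.float64(47.0), np.float64(50.0))]
5.5667 [521.68395703 155.12061351 153.43223632] [-18.15203175  90.61052929  81.18497666] [-0.12222725 -1.15182417 -0.10554612]
[[-0.013, -0.001, 0.002], [0.032, 0.018, 0.035], [0.071, 0.04, 0.074], [0.1, 0.065, 0.118], [0.121, 0.093, 0.165], [0.131, 0.121, 0.215], [0.132, 0.133, 0.235]]
```

The handle is moving now (its free end is at plate y≈118, z≈126). I continue the arc.

Call:
{"name": "play_rows", "arguments": {
  "series": [
    {"xyz": [0.01, 0.009, 0.018], "yaw": 0},
    {"xyz": [0.032, 0.018, 0.035], "yaw": 0},
    {"xyz": [0.052, 0.029, 0.055], "yaw": 0},
    {"xyz": [0.071, 0.04, 0.074], "yaw": 0},
    {"xyz": [0.087, 0.053, 0.096], "yaw": 0},
    {"xyz": [0.1, 0.065, 0.118], "yaw": 0},
    {"xyz": [0.112, 0.079, 0.141], "yaw": 0},
    {"xyz": [0.121, 0.093, 0.165], "yaw": 0},
    {"xyz": [0.127, 0.107, 0.19], "yaw": 0},
    {"xyz": [0.131, 0.121, 0.215], "yaw": 0},
    {"xyz": [0.131, 0.121, 0.215], "yaw": 0}
  ]
}}

```text
t: 6.48
ee_pos: [539.8, 173.3, 119.5]
ee_rot: [[0.035, 0.999, -0.002], [0.999, -0.035, -0.0], [-0.0, -0.001, -1.0]]
contact_force: [-0.1, -0.6, 0.6]
opening: -0.3
grip_force: 0.3
```

```bash
python3 look.py d;  python3 -c "
from h import *
print(rel([w((0,112,z)) for z in (76,65,58,52,48,45,42,40)]))"
```

```text
top [(50, np.float64(5.0), np.float64(48.0), np.float64(56.0)), (58, np.float64(5.0), np.float64(47.0), np.float64(56.0)), (66, np.float64(6.0), np.float64(41.0), np.float64(59.0)), (74, np.float64(6.0), np.float64(58.0), np.float64(61.0)), (82, np.float64(58.0), np.float64(61.0), np.float64(64.0)), (90, np.float64(54.0), np.float64(66.0), np.float64(69.0)), (98, np.float64(58.0), np.float64(83.0), np.float64(96.0))]
 arm [(-38, np.float64(54.0), np.float64(67.0)), (-26, np.float64(51.0), np.float64(67.0)), (-14, np.float64(46.0), np.float64(49.0)), (-2, np.float64(45.0), np.float64(48.0)), (10, np.float64(43.0), np.float64(47.0)), (22, np.float64(44.0), np.float64(48.0))]
scene [(50, np.float64(6.0), np.float64(23.0), np.float64(54.0)), (58, np.float64(6.0), np.float64(33.0), np.float64(53.0)), (66, np.float64(7.0), np.float64(35.0), np.float64(56.0)), (74, np.float64(7.0), np.float64(54.0), np.float64(60.0)), (82, np.float64(52.0), np.float64(57.0), np.float64(61.0)), (90, np.float64(53.0), np.float64(60.0), np.float64(66.0)), (98, np.float64(56.0), np.float64(68.0), np.float64(87.
[... 200 characters left out ...]
at64(66.0), np.float64(73.0), np.float64(78.0)), (138, np.float64(69.0), np.float64(75.0), np.float64(81.0)), (146, np.float64(72.0), np.float64(76.0), np.float64(81.0))]
 arm [(-38, np.float64(50.0), np.float64(64.0)), (-26, np.float64(47.0), np.float64(64.0)), (-14, np.float64(44.0), np.float64(46.0)), (-2, np.float64(43.0), np.float64(45.0)), (10, np.float64(42.0), np.float64(44.0))]
6.5833 [539.49294382 173.4474269  119.83278611] [-20.09202404 109.54770316  43.50772849] [ 0.02293993  0.03031518 -0.05226671]
[[0.016, 0.008, -0.008], [0.016, 0.044, 0.056], [0.016, 0.068, 0.096], [0.016, 0.088, 0.131], [0.016, 0.101, 0.154], [0.016, 0.111, 0.171], [0.016, 0.121, 0.188], [0.016, 0.128, 0.2]]
```

View pics/d_scene.png

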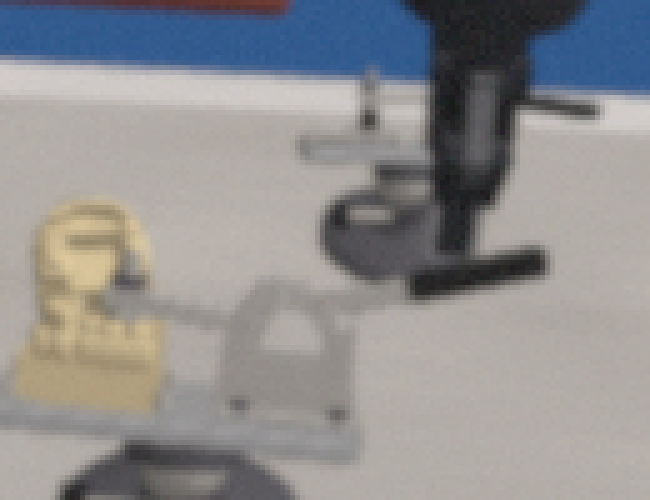

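The foot is on the cast at (125,290), the handle is at (480,275), and the fingertip rests on it at (455,250). Next I press straight down along the plate's normal.

Call:
{"name": "play_rows", "arguments": {
  "series": [
    {"xyz": [0.04, 0.01, -0.005], "yaw": 0},
    {"xyz": [0.04, 0.03, 0.03], "yaw": 0},
    {"xyz": [0.04, 0.044, 0.056], "yaw": 0},
    {"xyz": [0.04, 0.056, 0.076], "yaw": 0},
    {"xyz": [0.04, 0.068, 0.096], "yaw": 0},
    {"xyz": [0.04, 0.078, 0.113], "yaw": 0},
    {"xyz": [0.04, 0.088, 0.131], "yaw": 0},
    {"xyz": [0.04, 0.101, 0.154], "yaw": 0},
    {"xyz": [0.04, 0.101, 0.154], "yaw": 0}
  ]
}}

```text
t: 7.33
ee_pos: [554.8, 178.3, 96.2]
ee_rot: [[0.035, 0.999, -0.002], [0.999, -0.035, -0.001], [-0.001, -0.002, -1.0]]
contact_force: [-0.6, -0.0, -0.1]
opening: 0.1
grip_force: 0.0
```

```bash
python3 look.py e|grep -v arm;  python3 -c "
from h import *
print(rel([w((0,116,z)) for z in (48,45,42,40,38)]))"
```

```text
top [(50, np.float64(6.0), np.float64(44.0), np.float64(48.0)), (58, np.float64(9.0), np.float64(41.0), np.float64(47.0)), (66, np.float64(6.0), np.float64(38.0), np.float64(44.0)), (74, np.float64(5.0), np.float64(42.0), np.float64(44.0)), (82, np.float64(31.0), np.float64(41.0), np.float64(43.0)), (90, np.float64(35.0), np.float64(41.0), np.float64(44.0)), (98, np.float64(35.0), np.float64(42.0), np.float64(71.0)), (106, np.float64(37.0), np.float64(40.0), np.float64(55.0))]
scene [(50, np.float64(5.0), np.float64(22.0), np.float64(45.0)), (58, np.float64(5.0), np.float64(24.0), np.float64(43.0)), (66, np.float64(6.0), np.float64(24.0), np.float64(42.0)), (74, np.float64(7.0), np.float64(38.0), np.float64(42.0)), (82, np.float64(31.0), np.float64(35.0), np.float64(41.0)), (90, np.float64(29.0), np.float64(36.0), np.float64(40.0)), (98, np.float64(28.0), np.float64(37.0), np.float64(60.0)), (106, np.float64(26.0), np.float64(36.0), np.float64(52.0)), (114, np.float64(25.0), np.float64(32.0), np.float64(44.0)), (122, np.float64(24.0), np.float64(33.0), np.float64(52.0)), (130, np.float64(22.0), np.float64(30.0), np.float64(35.0)), (138, np.float64(23.0), np.float64(31.0), np.float64(34.0))]
7.4333 [554.79354049 178.51220169  96.83962806] [-18.49904663 115.14337574  16.03781057] [ 0.27843396 -0.07678013 -0.55815706]
[[0.006, 0.0, 0.0], [0.006, 0.01, 0.018], [0.006, 0.02, 0.035], [0.006, 0.027, 0.047], [0.006, 0.034, 0.058]]
```

Locked: the handle's top now slopes down to +y (41 to 34 mm), at grip height about 32, with no force on the tool. Next I go to the pin.

Call:
{"name": "play_rows", "arguments": {
  "series": [
    {"xyz": [0, -0.05, -0.25], "yaw": 0},
    {"xyz": [0, -0.05, -0.5], "yaw": 0},
    {"xyz": [-0.25, -0.05, -0.5], "yaw": 0},
    {"xyz": [-0.5, -0.05, -0.5], "yaw": 0},
    {"xyz": [-0.75, -0.05, -0.5], "yaw": 0},
    {"xyz": [-1, -0.05, -0.5], "yaw": 0},
    {"xyz": [-1, -0.05, -0.5], "yaw": 0}
  ],
  "gripper": 32
}}

```text
t: 8.02
ee_pos: [542.5, 23.3, 172.9]
ee_rot: [[0.04, 0.999, -0.0], [0.999, -0.04, -0.003], [-0.003, 0.0, -1.0]]
contact_force: [0.2, 0.2, -0.1]
opening: 32.1
grip_force: 0.0
```

Call:
{"name": "play_rows", "arguments": {
  "series": [
    {"xyz": [-0.3, 0, 0], "yaw": -0.1},
    {"xyz": [-0.6, 0, 0], "yaw": -0.2},
    {"xyz": [-1, 0, 0], "yaw": -0.928},
    {"xyz": [-1, 0, 0], "yaw": -0.928},
    {"xyz": [-1, 0, 0], "yaw": -0.928},
    {"xyz": [-1, 0, 0], "yaw": -0.928},
    {"xyz": [-1, 0, 0], "yaw": -0.928},
    {"xyz": [-1, 0, 0], "yaw": -0.928},
    {"xyz": [-1, 0, 0], "yaw": -0.928},
    {"xyz": [-1, 0, 0], "yaw": -0.928},
    {"xyz": [-1, 0, 0], "yaw": -0.928},
    {"xyz": [-1, 0, 0], "yaw": -0.928},
    {"xyz": [-1, 0, 0], "yaw": -0.928}
  ]
}}

```text
t: 9.1
ee_pos: [537.4, -120.3, 172.6]
ee_rot: [[-0.99, 0.143, -0.0], [0.143, 0.99, 0.0], [0.0, 0.0, -1.0]]
contact_force: [-0.1, 0.2, 0.0]
opening: 32.0
grip_force: 0.0
```

```bash
python3 - <<'E'
from h import *
s=state(); print(s["t"],s["ee_pos"],yawto(81.5),s["opening"]); t=np.array([511,-236,39.]); print(rel([t+[0,0,60],t]))
E
python3 look.py f | grep -v arm | cut -c1-1500
```

```text
9.1 [ 537.42272002 -120.32749009  172.58145844] 0.003 32.03526862991766
[[0.064, -0.788, 0.737], [0.064, -0.789, 1.137]]
top [(50, np.float64(5.0), np.float64(44.0), np.float64(48.0)), (58, np.float64(5.0), np.float64(40.0), np.float64(46.0)), (66, np.float64(6.0), np.float64(38.0), np.float64(46.0)), (74, np.float64(36.0), np.float64(43.0), np.float64(46.0)), (82, np.float64(31.0), np.float64(40.0), np.float64(44.0)), (90, np.float64(36.0), np.float64(40.0), np.float64(44.0)), (98, np.float64(32.0), np.float64(39.0), np.float64(43.0)), (106, np.float64(30.0), np.float64(38.0), np.float64(42.0)), (114, np.float64(32.0), np.float64(37.0), np.float64(41.0)), (122, np.float64(30.0), np.float64(37.0), np.float64(40.0)), (130, np.float64(31.0), np.float64(35.0), np.float64(37.0)), (138, np.float64(29.0), np.float64(35.0), np.float64(39.0))]
scene [(50, np.float64(7.0), np.float64(23.0), np.float64(45.0)), (58, np.float64(5.0), np.float64(23.0), np.float64(42.0)), (66, np.float64(6.0), np.float64(24.0), np.float64(42.0)), (74, np.float64(7.0), np.float64(38.0), np.float64(42.0)), (82, np.float64(31.0), np.float64(36.0), np.float64(41.0)), (90, np.float64(29.0), np.float64(36.0), np.float64(40.0)), (98, np.float64(28.0), np.float64(35.0), np.float64(40.0)), (106, np.float64(26.0), np.float64(33.0), np.float64(39.0)), (114, np.float64(25.0), np.float64(32.0), np.float64(37.0)), (122, np.float64(24.0), np.float64(31.0), np.float64(36.0)), (130, np.float64(22.0), np.float64(30.0), np.float64(36.0)), (138, np.float64(23.0), np.float64(29.0), np.float64(34.0))]
9.2 [ 537.47597146 -120.40158804  172.65016736] [  13.45223011 -184.19269823   85.12920289] [ 0.48921874 -0.15997046 -0.63848504]
```

Clamp stays locked. I move above the pin and check the gripper's offset against the pin in the picture before descending.

Call:
{"name": "play_rows", "arguments": {
  "series": [
    {"xyz": [0.02, -0.25, 0.1], "yaw": 0},
    {"xyz": [0.04, -0.5, 0.3], "yaw": 0},
    {"xyz": [0.064, -0.789, 0.55], "yaw": 0},
    {"xyz": [0.064, -0.789, 0.74], "yaw": 0},
    {"xyz": [0.064, -0.789, 0.74], "yaw": 0},
    {"xyz": [0.064, -0.789, 0.74], "yaw": 0}
  ]
}}

```text
t: 9.7
ee_pos: [507.9, -235.5, 58.7]
ee_rot: [[-0.988, 0.152, -0.006], [0.152, 0.988, 0.004], [0.006, 0.003, -1.0]]
contact_force: [-0.5, 0.4, 0.5]
opening: 32.0
grip_force: 0.0
```

```bash
cat > tipb.py <<'E'
from h import *
import sys
s=state(); e=np.array(s["ee_pos"]); R=np.array(s["ee_rot"]); ims=[]
q=imaging.capture("scene"); T=(cloud(q).reshape(-1,3)-e)@R
T=T[(abs(T[:,0])<30)&(abs(T[:,1])<45)&(T[:,2]<60)&(T[:,2]>-80)]
for h in range(-80,60,6):
    t=T[(T[:,2]>=h)&(T[:,2]<h+6)]
    if len(t)>1: print(-h,len(t),"x",np.percentile(t[:,0],[2,50]).round(1),"y",np.percentile(t[:,1],[2,98]).round(1),"mid",[(round(float(np.mean(np.percentile(g,[2,98]))),1),len(g)) for g in (t[t[:,1]<-6,1],t[abs(t[:,1])<9,1],t[t[:,1]>6,1]) if len(g)])
u,v=proj(q,e)[0].astype(int); c=q["frame"][v-50:v+25,u-40:u+40]
cv2.imwrite(sys.argv[1],np.clip(cv2.resize(c,None,fx=7,fy=7,interpolation=3)*1.8,0,255).astype(np.uint8)[:,:,::-1]); print(s["opening"],e,s["contact_force"])
E
python3 tipb.py pics/g.png
```

```text
80 32 x [-13.5  -8.7] y [-23.4  29.8] mid [(-20.1, 21), (24.4, 11)]
74 37 x [-12.8  -7.3] y [-29.4  29.8] mid [(-22.5, 19), (23.2, 18)]
68 32 x [-12.7  -7.6] y [-24.8  29.7] mid [(-20.7, 15), (23.1, 17)]
62 38 x [-12.9  -7.6] y [-29.6  29.7] mid [(-22.4, 21), (23.9, 17)]
56 38 x [-13.6  -7.5] y [-28.6  29.8] mid [(-22.6, 18), (23.6, 20)]
50 30 x [-13.5  -7.4] y [-27.1  27.9] mid [(-21.5, 17), (21.9, 13)]
44 13 x [-11.9  -6.7] y [-22.7  22.3] mid [(-19.4, 9), (20.2, 4)]
14 7 x [-6.8 -5.2] y [-3.6  2.1] mid [(-0.7, 7)]
8 10 x [-9.1 -6.8] y [-4.6  4.4] mid [(-0.1, 10)]
2 8 x [-10.6  -8.1] y [-2.9  4.1] mid [(0.6, 8)]
-4 15 x [-11.3  -8.1] y [-44.1  44.3] mid [(-42.8, 5), (-0.7, 8), (44.3, 2)]
-10 18 x [-11.8  -7.7] y [-44.4  29.8] mid [(-42.2, 9), (1.1, 8), (42.9, 1)]
-16 5 x [-8.5 -7.2] y [-4.8  2.7] mid [(-1.1, 5)]
-22 129 x [-28.7 -10.5] y [-42.6  40.9] mid [(-25.3, 52), (0.6, 24), (24.6, 61)]
-28 312 x [-29.6  -7. ] y [-43.3  43.2] mid [(-25.5, 134), (0.6, 69), (25.1, 131)]
-34 32 x [-30.  -29.5] y [-42.9  43.8] mid [(-26.3, 13), (0.6, 6), (25.9, 16)]
-40 24 x [-30.  -29.4] y [-35.6  39.4] mid [(-23.8, 10), (2.2, 3), (25.3, 11)]
-46 21 x [-29.9 -29.3] y [-43.7  41.5] mid [(-25.8, 12), (-2.2, 4), (28.4, 6)]
-52 26 x [-29.9 -29. ] y [-43.4  41. ] mid [(-26.6, 16), (-2.6, 2), (26.6, 9)]
-58 4 x [-29.3 -29. ] y [-42.5  -0. ] mid [(-35.8, 3), (1.8, 1)]
32.039018936144586 [ 507.92355706 -235.492845     58.68815448] [-0.48429877  0.41337322  0.53853773]
```

View pics/g.png

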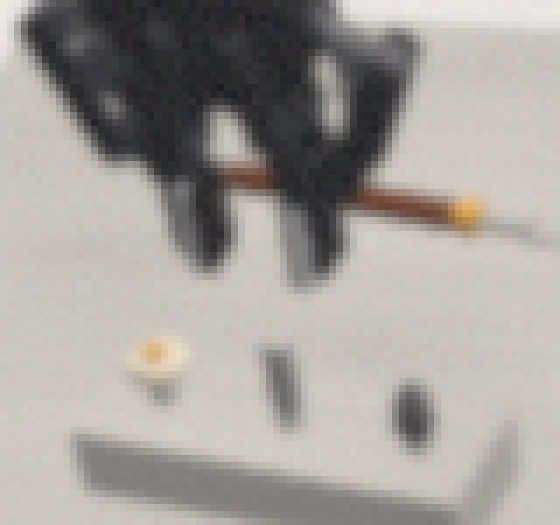

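The pin at (280,385) lies between the fingers at (205,240) and (315,250), centred in y. It needs about +4 mm in world x. I descend and grip.

Call:
{"name": "play_rows", "arguments": {
  "series": [
    {"xyz": [-0.027, 0, 0], "yaw": 0},
    {"xyz": [-0.027, 0, 0.12], "yaw": 0},
    {"xyz": [-0.027, 0, 0.25], "yaw": 0},
    {"xyz": [-0.027, 0, 0.37], "yaw": 0},
    {"xyz": [-0.027, 0, 0.37], "yaw": 0},
    {"xyz": [-0.027, 0, 0.37], "yaw": 0}
  ]
}}

```text
t: 10.25
ee_pos: [515.9, -236.3, 7.6]
ee_rot: [[-0.989, 0.146, 0.001], [0.146, 0.989, -0.001], [-0.001, -0.0, -1.0]]
contact_force: [-0.0, -0.4, 0.3]
opening: 32.2
grip_force: 0.0
```

Call:
{"name": "play_rows", "arguments": {
  "series": [
    {"xyz": [0, 0, 0], "yaw": 0},
    {"xyz": [0, 0, 0], "yaw": 0},
    {"xyz": [0, 0, 0], "yaw": 0},
    {"xyz": [0, 0, 0], "yaw": 0},
    {"xyz": [0, 0, 0], "yaw": 0},
    {"xyz": [0, 0, 0], "yaw": 0}
  ],
  "gripper": 0,
  "newtons": 30
}}

```text
t: 10.75
ee_pos: [516.5, -237.7, 8.6]
ee_rot: [[-0.989, 0.148, 0.004], [0.148, 0.989, -0.002], [-0.004, -0.001, -1.0]]
contact_force: [1.0, 1.7, 7.1]
opening: 7.6
grip_force: 29.6
```

```bash
python3 tipb.py pics/g2.png
```

```text
80 24 x [-13.5  -7.5] y [-18.7  19. ] mid [(-13.6, 12), (-0.5, 13), (13.8, 8)]
74 25 x [-13.1  -8.9] y [-14.3  16.7] mid [(-12.0, 4), (0.6, 15), (12.1, 11)]
68 37 x [-13.2  -8.3] y [-16.5  17.5] mid [(-11.9, 8), (0.7, 19), (12.4, 18)]
62 23 x [-13.2  -9.1] y [-14.7  17.6] mid [(-11.2, 4), (-0.4, 10), (12.9, 12)]
56 30 x [-13.1  -8.8] y [-16.8  17.8] mid [(-11.9, 7), (0.2, 13), (12.4, 16)]
50 24 x [-14.3  -8.7] y [-12.5  16.7] mid [(-10.9, 5), (0.1, 14), (11.8, 10)]
44 22 x [-10.7  -1.2] y [-44.4  43.6] mid [(-25.8, 12), (1.4, 7), (25.4, 7)]
38 7 x [-0.   1.1] y [-43.  44.] mid [(-41.5, 5), (43.6, 2)]
32 2 x [0.1 0.6] y [-0.5  1.6] mid [(0.6, 2)]
26 358 x [-21.9  -2.8] y [-43.1  41.9] mid [(-26.0, 142), (0.3, 67), (25.1, 169)]
20 89 x [-23.  -19.9] y [-43.1  43.2] mid [(-25.2, 30), (0.3, 22), (25.0, 46)]
14 59 x [-23.  -20.8] y [-41.8  43.4] mid [(-25.5, 26), (-0.2, 8), (25.4, 28)]
8 56 x [-23.3 -20.8] y [-41.6  43.6] mid [(-25.4, 25), (-0.6, 12), (25.6, 23)]
2 54 x [-22.3 -21.1] y [-42.3  42.8] mid [(-24.9, 24), (-0.0, 11), (25.5, 24)]
-4 115 x [-29.8 -23.8] y [-42.3  43.1] mid [(-25.6, 46), (0.0, 24), (25.9, 53)]
7.594033401466712 [ 516.53972181 -237.67818729    8.56716344] [1.02199546 1.70413862 7.11765663]
```

The pin was gripped about 4.5 mm off the pads' centre and some 6 mm too high, so I regrip.

Call:
{"name": "play_rows", "arguments": {
  "series": [
    {"xyz": [0, 0, 0], "yaw": 0},
    {"xyz": [0, 0, 0], "yaw": 0},
    {"xyz": [0.03, 0, 0.035], "yaw": 0},
    {"xyz": [0.03, 0, 0.035], "yaw": 0},
    {"xyz": [0.03, 0, 0.035], "yaw": 0},
    {"xyz": [0.03, 0, 0.035], "yaw": 0}
  ],
  "gripper": 28
}}

```text
t: 11.3
ee_pos: [509.7, -236.1, 0.6]
ee_rot: [[-0.989, 0.147, -0.001], [0.147, 0.989, 0.0], [0.001, 0.0, -1.0]]
contact_force: [-1.0, -1.0, 0.9]
opening: 27.7
grip_force: 0.0
```

Call:
{"name": "play_rows", "arguments": {
  "series": [
    {"xyz": [0, 0, 0], "yaw": 0},
    {"xyz": [0, 0, 0], "yaw": 0},
    {"xyz": [0, 0, 0], "yaw": 0},
    {"xyz": [0, 0, 0], "yaw": 0},
    {"xyz": [0, 0, 0], "yaw": 0},
    {"xyz": [0, 0, 0], "yaw": 0}
  ],
  "gripper": 0,
  "newtons": 40
}}

```text
t: 11.8
ee_pos: [510.3, -236.3, 1.1]
ee_rot: [[-0.989, 0.147, 0.0], [0.147, 0.989, -0.0], [-0.0, -0.0, -1.0]]
contact_force: [0.2, -0.2, -1.3]
opening: 7.8
grip_force: 38.9
```

```bash
python3 tipb.py pics/g3.png | sed -n '5,16p;$p'
```

```text
56 28 x [-13.5  -9.3] y [-13.8  44.7] mid [(-10.4, 5), (0.5, 11), (26.0, 16)]
50 37 x [-13.4  -7.9] y [-43.7  44.5] mid [(-25.9, 16), (-0.0, 13), (25.6, 13)]
44 15 x [-11.9  -9.6] y [-42.8  33.8] mid [(-26.3, 5), (1.8, 7), (24.3, 5)]
38 10 x [-17.6  -1.3] y [-43.   27.3] mid [(-33.9, 4), (-0.4, 3), (22.9, 3)]
32 392 x [-28.7 -10.2] y [-43.5  41.9] mid [(-25.3, 156), (-0.1, 70), (24.7, 194)]
26 51 x [-29.2 -27.3] y [-42.4  39.2] mid [(-26.0, 22), (0.3, 10), (24.1, 22)]
20 58 x [-29.1 -27.2] y [-40.9  43.4] mid [(-25.0, 26), (0.0, 12), (25.2, 25)]
14 55 x [-29.2 -27.4] y [-42.7  40.5] mid [(-25.0, 25), (0.8, 10), (24.7, 24)]
8 54 x [-29.4 -27. ] y [-39.9  44.3] mid [(-25.2, 20), (0.8, 12), (25.6, 26)]
2 37 x [-29.8 -28.1] y [-43.4  40.1] mid [(-27.7, 16), (2.1, 7), (24.1, 17)]
7.813900548554624 [ 510.29393938 -236.29522275    1.0705244 ] [ 0.19867114 -0.21823718 -1.2787872 ]
7.813900548554624 [ 510.29393938 -236.29522275    1.0705244 ] [ 0.19867114 -0.21823718 -1.2787872 ]
```

Call:
{"name": "play_rows", "arguments": {
  "series": [
    {"xyz": [0, 0, -0.08], "yaw": 0},
    {"xyz": [0, 0, -0.16], "yaw": 0},
    {"xyz": [0, 0, -0.32], "yaw": 0},
    {"xyz": [0, 0, -0.32], "yaw": 0},
    {"xyz": [-0.15, 0, -0.32], "yaw": 0},
    {"xyz": [-0.28, 0, -0.32], "yaw": 0},
    {"xyz": [-0.28, 0, -0.32], "yaw": 0},
    {"xyz": [-0.28, 0, -0.32], "yaw": 0}
  ]
}}

```text
t: 12.52
ee_pos: [552.3, -242.4, 49.7]
ee_rot: [[-0.989, 0.147, 0.0], [0.147, 0.989, -0.0], [-0.0, -0.0, -1.0]]
contact_force: [-0.6, -0.3, -0.3]
opening: 7.3
grip_force: 39.4
```

```bash
python3 tipb.py pics/g4.png | sed -n '5,20p;$p'
```

```text
56 32 x [-13.1  -8.2] y [-16.8  17.2] mid [(-12.1, 8), (-0.3, 13), (12.7, 17)]
50 26 x [-13.6  -9.4] y [-15.5  15.8] mid [(-12.3, 5), (0.2, 13), (11.5, 13)]
44 15 x [-12.6  -9.5] y [-6.9 10.2] mid [(-7.5, 1), (0.5, 12), (9.5, 4)]
38 3 x [-6.9 -5.8] y [-2.8  1.2] mid [(-0.8, 3)]
32 5 x [-5.6 -5. ] y [-1.4  3.7] mid [(1.2, 5)]
26 6 x [-5.7 -3.6] y [-0.8  2.4] mid [(0.8, 6)]
20 5 x [-4.8 -3.5] y [-0.   2.3] mid [(1.1, 5)]
14 2 x [-4.2 -3.8] y [-0.8  1.3] mid [(0.2, 2)]
-16 159 x [13.4 22. ] y [-42.6  42.9] mid [(-25.4, 64), (-0.1, 35), (25.5, 72)]
-22 56 x [12.4 15.2] y [-42.   42.4] mid [(-26.3, 22), (0.6, 10), (25.4, 28)]
-28 62 x [13.2 15.5] y [-43.4  43.2] mid [(-26.0, 28), (0.3, 14), (25.7, 26)]
-34 50 x [13.3 14.7] y [-43.2  43.3] mid [(-27.2, 19), (0.1, 11), (25.8, 23)]
-40 67 x [-5.6 15. ] y [-42.4  41.8] mid [(-26.2, 30), (-0.0, 10), (25.2, 30)]
-46 476 x [-28.7  -6.8] y [-42.7  43.3] mid [(-25.5, 204), (-0.2, 95), (25.7, 203)]
7.337963235978596 [ 552.30875911 -242.43311137   49.69250193] [-0.59804968 -0.28560528 -0.25450069]
7.337963235978596 [ 552.30875911 -242.43311137   49.69250193] [-0.59804968 -0.28560528 -0.25450069]
```

View pics/g4.png

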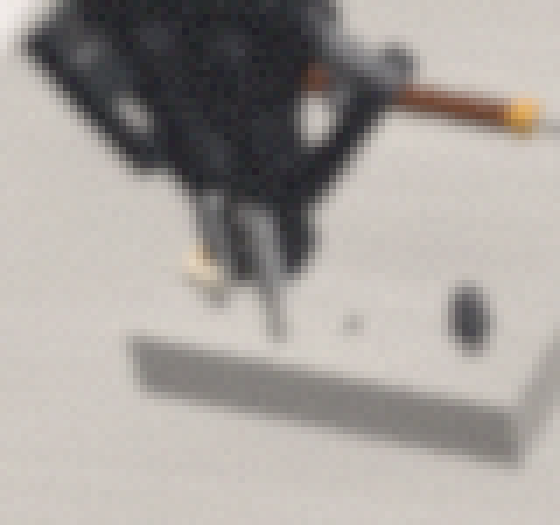

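The pin hangs upright between the fingers at (270,290), well clear of the block's far edge. Next I lower it beyond the block and lean the shank on the block's edge to tilt the pin 30° in the pads. The tool itself can only yaw.

Call:
{"name": "play_rows", "arguments": {
  "series": [
    {"xyz": [0, 0, 0.15], "yaw": 0},
    {"xyz": [0, 0, 0.305], "yaw": 0},
    {"xyz": [0.03, 0, 0.305], "yaw": 0},
    {"xyz": [0.06, 0, 0.305], "yaw": 0},
    {"xyz": [0.075, 0, 0.305], "yaw": 0},
    {"xyz": [0.09, 0, 0.305], "yaw": 0},
    {"xyz": [0.1, 0, 0.305], "yaw": 0},
    {"xyz": [0.11, 0, 0.305], "yaw": 0},
    {"xyz": [0.12, 0, 0.305], "yaw": 0},
    {"xyz": [0.13, 0, 0.305], "yaw": 0},
    {"xyz": [0.14, 0, 0.305], "yaw": 0},
    {"xyz": [0.15, 0, 0.305], "yaw": 0}
  ]
}}

```text
t: 13.57
ee_pos: [533.6, -240.6, 5.7]
ee_rot: [[-0.989, 0.148, 0.009], [0.148, 0.989, -0.003], [-0.009, -0.002, -1.0]]
contact_force: [9.7, -0.9, -3.0]
opening: 7.2
grip_force: 39.0
```

Call:
{"name": "play_rows", "arguments": {
  "series": [
    {"xyz": [0.01, 0, 0], "yaw": 0},
    {"xyz": [0.02, 0, 0], "yaw": 0},
    {"xyz": [0.03, 0, 0], "yaw": 0},
    {"xyz": [0.04, 0, 0], "yaw": 0},
    {"xyz": [0.052, 0, 0], "yaw": 0},
    {"xyz": [0.052, 0, 0], "yaw": 0},
    {"xyz": [0.052, 0, 0], "yaw": 0}
  ]
}}

```text
t: 14.15
ee_pos: [526.0, -239.8, 6.3]
ee_rot: [[-0.989, 0.148, 0.009], [0.148, 0.989, -0.004], [-0.009, -0.003, -1.0]]
contact_force: [7.5, -1.2, -0.4]
opening: 7.3
grip_force: 39.3
```

```bash
cat > pin.py <<'E'
from h import *
s=state(); e=np.array(s["ee_pos"]); R=np.array(s["ee_rot"])
for n in ("scene","top"):
    q=imaging.capture(n); T=(cloud(q).reshape(-1,3)-e)@R
    t=T[(abs(T[:,0])<45)&(abs(T[:,1])<7)&(T[:,2]<20)&(T[:,2]>-42)]
    for h in range(-42,20,4):
        g=t[(t[:,2]>=h)&(t[:,2]<h+4)]
        if len(g): print(n,-h-2,len(g),"x",np.percentile(g[:,0],[5,50,95]).round(1),"y",g[:,1].mean().round(1))
print(s["opening"],e,s["contact_force"],s["t"])
E
python3 pin.py
```

```text
scene 40 6 x [-15.2 -13.9 -11.5] y 0.5
scene 36 6 x [-15.5 -14.4 -10.1] y 1.1
scene 32 7 x [-17.4 -14.6 -11.2] y 0.9
scene 28 4 x [-16.9 -15.   17.7] y 1.8
scene 24 39 x [-14.5   5.5  39.5] y 2.6
scene 20 10 x [-16.7 -11.8  18.7] y 1.5
scene 16 8 x [-18.7 -16.3 -10.9] y 1.9
scene 12 2 x [-19.8 -16.5 -13.2] y 2.8
scene 8 3 x [-11.2  -9.6  -9.6] y 2.5
scene 4 5 x [-12.7 -11.5 -10.3] y 2.7
scene 0 7 x [-13.2 -11.8 -10.6] y -0.4
scene -4 42 x [-42.  -28.4 -11.3] y 0.6
scene -8 16 x [-41.6 -24.3 -10.4] y -0.8
7.296629123922945 [ 526.01104971 -239.78788221    6.25344911] [ 7.53373267 -1.15990469 -0.35590369] 14.15
```

Call:
{"name": "play_rows", "arguments": {
  "series": [
    {"xyz": [0.012, 0, 0], "yaw": 0},
    {"xyz": [0.024, 0, 0], "yaw": 0},
    {"xyz": [0.036, 0, 0], "yaw": 0},
    {"xyz": [0.036, 0, 0], "yaw": 0},
    {"xyz": [0.036, 0, 0], "yaw": 0},
    {"xyz": [0.02, 0, -0.05], "yaw": 0},
    {"xyz": [0, 0, -0.25], "yaw": 0},
    {"xyz": [-0.1, 0, -0.5], "yaw": 0},
    {"xyz": [-0.1, 0, -0.6], "yaw": 0},
    {"xyz": [-0.1, 0, -0.6], "yaw": 0},
    {"xyz": [-0.1, 0, -0.6], "yaw": 0}
  ]
}}

```text
t: 15.17
ee_pos: [537.6, -240.8, 95.4]
ee_rot: [[-0.989, 0.147, 0.003], [0.147, 0.989, -0.002], [-0.003, -0.002, -1.0]]
contact_force: [0.1, 0.4, -0.9]
opening: 7.4
grip_force: 39.3
```

```bash
python3 pin.py
```

```text
scene 40 8 x [-19.5 -17.6 -11.7] y 1.7
scene 36 6 x [-18.6 -17.9 -15. ] y 1.6
scene 32 4 x [-19.6 -19.  -17.6] y 0.9
scene 28 6 x [-22.3 -18.  -16. ] y 1.2
scene 24 5 x [-22.1 -20.8 -16.4] y 0.5
scene 20 6 x [-23.6 -21.9 -17.7] y 0.9
scene 16 3 x [-24.2 -22.9 -21.7] y 1.2
scene 12 2 x [-22.6 -20.9 -19.2] y 0.6
top 40 1 x [12.6 12.6 12.6] y 6.5
7.4074770127078775 [ 537.56179851 -240.84075986   95.35738283] [ 0.12634241  0.43663632 -0.90053361] 15.1667
```

Now I turn the tool a quarter so the camera sees the pin's lean sideways and I can measure the tilt.

Call:
{"name": "play_rows", "arguments": {
  "series": [
    {"xyz": [0, 0.25, -0.2], "yaw": 0.05},
    {"xyz": [0, 0.5, -0.4], "yaw": 0.2},
    {"xyz": [0, 0.8, -0.4], "yaw": 1},
    {"xyz": [0, 0.8, -0.4], "yaw": 1},
    {"xyz": [0, 0.8, -0.4], "yaw": 1},
    {"xyz": [0, 0.8, -0.4], "yaw": 1},
    {"xyz": [0, 0.8, -0.4], "yaw": 1},
    {"xyz": [0, 0.8, -0.4], "yaw": 1},
    {"xyz": [0, 0.8, -0.4], "yaw": 1},
    {"xyz": [0, 0.8, -0.4], "yaw": 1},
    {"xyz": [0, 0.8, -0.4], "yaw": 1},
    {"xyz": [0, 0.8, -0.4], "yaw": 1},
    {"xyz": [0, 0.8, -0.4], "yaw": 1},
    {"xyz": [0, 0.8, -0.4], "yaw": 1},
    {"xyz": [0, 0.8, -0.4], "yaw": 1}
  ]
}}

```text
t: 16.52
ee_pos: [553.1, -121.2, 151.6]
ee_rot: [[0.144, 0.99, -0.003], [0.99, -0.144, 0.001], [0.001, -0.003, -1.0]]
contact_force: [-0.2, 0.7, 0.2]
opening: 7.2
grip_force: 39.2
```

```bash
cat > tilt.py <<'E'
from h import *
s=state(); e=np.array(s["ee_pos"]); R=np.array(s["ee_rot"]); A=[]
for _ in range(4):
    q=imaging.capture("scene"); T=(cloud(q).reshape(-1,3)-e)@R
    A.append(T[(abs(T[:,0])<45)&(abs(T[:,1])<13)&(T[:,2]<10)&(T[:,2]>-80)])
t=np.vstack(A)
for h in range(-80,0,3):
    g=t[(t[:,2]>=h)&(t[:,2]<h+3)]
    if len(g)>2: print(-h-1.5,len(g),"x",np.percentile(g[:,0],[3,50,97]).round(1),"mid",np.mean(np.percentile(g[:,0],[3,97])).round(1),"y",np.percentile(g[:,1],[50]).round(1))
g=t[(t[:,2]>-34)&(abs(t[:,0]+15)<18)]; print(np.degrees(np.arctan(np.polyfit(g[:,2],g[:,0],1)[0])),len(g)/4)
# image: shaft silhouette
u,v=proj(q,e-R[:,2]*30)[0].astype(int); c=q["frame"][v-40:v+40,u-45:u+45]
cv2.imwrite("pics/tilt.png",np.clip(cv2.resize(c,None,fx=7,fy=7,interpolation=3)*1.8,0,255).astype(np.uint8)[:,:,::-1])
print(e,R[:,1],s["t"])
E
python3 tilt.py
```

```text
78.5 20 x [-6.9  7.4 11.9] mid 2.5 y [-5.2]
75.5 38 x [ 5.3  9.1 10.8] mid 8.1 y [-3.4]
72.5 24 x [ 6.2  9.9 11.5] mid 8.9 y [5.6]
69.5 25 x [ 7.3 10.2 11.3] mid 9.3 y [6.9]
66.5 32 x [ 5.1  9.6 11.4] mid 8.2 y [2.8]
63.5 29 x [ 3.9  9.8 11.2] mid 7.5 y [-0.8]
60.5 34 x [ 6.2  9.2 11.4] mid 8.8 y [9.4]
57.5 32 x [ 6.1 10.1 11.2] mid 8.6 y [2.6]
54.5 28 x [ 5.9  9.3 11.3] mid 8.6 y [7.]
51.5 27 x [ 5.7  9.9 11. ] mid 8.3 y [8.2]
48.5 23 x [ 6.7  9.7 11.4] mid 9.0 y [5.8]
45.5 29 x [-10.7   9.3  11.3] mid 0.3 y [8.3]
42.5 35 x [-11.8   8.   10.8] mid -0.5 y [10.7]
39.5 20 x [-14.8  -1.6   6.9] mid -4.0 y [11.]
36.5 9 x [-18.1 -14.8   1.8] mid -8.1 y [4.5]
33.5 16 x [-17.4 -14.3 -10.6] mid -14.0 y [5.3]
30.5 6 x [-18.  -14.1 -11.6] mid -14.8 y [4.8]
27.5 11 x [-19.2 -16.3 -14.4] mid -16.8 y [3.5]
24.5 9 x [-19.7 -16.8 -14.8] mid -17.2 y [3.9]
21.5 13 x [-19.6 -19.2 -15.7] mid -17.6 y [3.9]
18.5 13 x [-21.3 -18.  -16. ] mid -18.6 y [4.]
15.5 8 x [-22.8 -19.  -17.2] mid -20.0 y [3.9]
12.5 3 x [-21.1 -21.1 -19.4] mid -20.3 y [2.2]
-18.74647865162519 18.25
[ 553.10346237 -121.1805393   151.60243095] [ 0.98961904 -0.14368519 -0.00295187] 16.5167
```

Run:
```python
from h import *
q=imaging.capture("scene"); s=state(); e=np.array(s["ee_pos"]); R=np.array(s["ee_rot"])
a=proj(q,e+R@[0,0,-56]); print(a, [proj(q,e+R@[-(56-h)*np.tan(np.radians(th)),0,-h])[0].round(1).tolist() for th in (20,30) for h in (40,30,15)])
u,v=proj(q,e+R@[-12,0,-28])[0].astype(int); g=cv2.cvtColor(q["frame"],cv2.COLOR_RGB2GRAY); print("u0",u-12,"v0",v-10)
for r_ in range(v-10,v+10): print(r_,*g[r_,u-12:u+16])
```

```text
[[235.07746794 168.42646006]] [[233.3, 174.2], [232.2, 177.7], [230.6, 182.9], [231.8, 174.0], [229.8, 177.3], [226.9, 182.3]]
u0 219 v0 168
168 109 109 109 109 108 107 107 104 92 65 41 26 26 25 23 33 49 64 73 69 54 64 86 102 108 109 107 108
169 110 109 109 108 108 110 109 106 97 71 43 30 26 26 28 31 46 62 72 71 56 60 83 101 107 108 110 107
170 110 109 109 110 110 109 109 108 98 76 48 30 24 27 25 27 44 60 71 70 55 56 80 99 108 110 110 109
171 109 109 109 110 109 109 110 108 100 79 50 28 24 24 26 29 44 59 70 68 56 54 78 98 108 110 109 110
172 109 110 109 110 110 108 109 108 102 83 55 31 23 24 25 26 39 57 69 69 58 55 76 98 107 109 110 110
173 110 110 111 112 110 110 110 110 101 84 55 32 27 23 25 27 35 53 67 70 60 60 82 101 108 109 109 108
174 112 111 112 110 112 110 112 109 101 81 53 33 28 28 26 28 31 50 66 69 65 71 91 104 110 109 109 110
175 111 111 110 112 111 112 112 109 99 76 52 35 31 28 30 27 35 49 66 73 76 86 100 109 111 110 111 110
176 111 111 110 110 111 112 111 108 99 77 56 43 37 38 33 30 36 50 67 77 86 99 108 110 111 111 110 110
177 112 111 110 112 111 111 111 108 101 81 64 5
[... 420 characters left out ...]
4 79 77 92 106 110 111 112 111 110 110 111 111 110 110 110 110 110 108 109
182 88 94 96 99 102 105 108 102 89 78 82 98 109 112 112 111 112 111 111 111 111 111 111 110 110 108 110 109
183 66 68 73 77 82 89 99 99 88 79 86 103 110 112 112 112 111 111 113 111 110 110 110 109 110 109 109 110
184 46 49 53 57 63 76 91 95 89 86 94 105 111 112 112 112 111 111 111 111 111 111 111 110 110 110 109 108
185 47 44 45 46 53 69 84 90 89 90 97 105 108 110 110 111 110 109 110 111 111 110 110 110 111 110 109 109
186 67 59 57 54 54 62 73 80 83 87 93 98 101 102 103 104 103 104 109 110 110 111 111 110 109 108 108 108
187 93 87 81 78 73 73 74 75 79 85 92 92 91 92 94 94 97 101 106 108 108 110 110 107 107 107 107 109
```

By pixel analysis the pin leans about 20° (it slid a little in the pads). I push it further with the contact nearer the tip and a lighter grip.

Call:
{"name": "play_rows", "arguments": {
  "series": [
    {"xyz": [-0.806, -0.007, 0], "yaw": -1},
    {"xyz": [-0.806, -0.007, 0], "yaw": -1},
    {"xyz": [-0.806, -0.007, 0], "yaw": -1},
    {"xyz": [-0.806, -0.007, 0], "yaw": -1},
    {"xyz": [-0.806, -0.007, 0], "yaw": -1},
    {"xyz": [-0.806, -0.007, 0], "yaw": -1},
    {"xyz": [-0.806, -0.007, 0], "yaw": -1},
    {"xyz": [-0.806, -0.007, 0.2], "yaw": -1},
    {"xyz": [-0.806, -0.007, 0.4], "yaw": -1},
    {"xyz": [-0.806, -0.007, 0.6], "yaw": -1},
    {"xyz": [-0.806, -0.007, 0.8], "yaw": -1},
    {"xyz": [-0.806, -0.007, 0.93], "yaw": -1},
    {"xyz": [-0.806, -0.007, 0.93], "yaw": -1},
    {"xyz": [-0.806, -0.007, 0.93], "yaw": -1}
  ]
}}

```text
t: 17.93
ee_pos: [533.9, -240.0, 11.6]
ee_rot: [[-0.99, 0.143, -0.003], [0.143, 0.99, 0.002], [0.004, 0.002, -1.0]]
contact_force: [0.7, 0.4, 1.0]
opening: 7.2
grip_force: 39.3
```

Call:
{"name": "play_rows", "arguments": {
  "series": [
    {"xyz": [0.03, 0, 0], "yaw": 0},
    {"xyz": [0.06, 0, 0], "yaw": 0},
    {"xyz": [0.08, 0, 0], "yaw": 0},
    {"xyz": [0.09, 0, 0], "yaw": 0},
    {"xyz": [0.1, 0, 0], "yaw": 0},
    {"xyz": [0.11, 0, 0], "yaw": 0},
    {"xyz": [0.12, 0, 0], "yaw": 0},
    {"xyz": [0.13, 0, 0], "yaw": 0},
    {"xyz": [0.14, 0, 0], "yaw": 0}
  ],
  "newtons": 25
}}

```text
t: 18.68
ee_pos: [517.0, -238.6, 14.8]
ee_rot: [[-0.989, 0.148, 0.005], [0.148, 0.989, -0.002], [-0.005, -0.001, -1.0]]
contact_force: [6.7, -0.2, -1.2]
opening: 7.6
grip_force: 38.8
```

```bash
python3 pin.py
```

```text
scene 40 8 x [-19.5 -16.7 -12.2] y 0.7
scene 36 9 x [-20.9 -18.1 -16.3] y 1.6
scene 32 5 x [-21.3 -20.5 -14.7] y 0.3
scene 28 4 x [-22.1 -21.1 -18.7] y 1.0
scene 24 5 x [-23.  -21.5 -20. ] y 0.6
scene 20 6 x [-25.6 -23.2 -21.8] y 0.9
scene 16 53 x [-21.7   7.6  29. ] y 1.0
scene 12 16 x [-21.6   5.   22.7] y 1.5
scene 8 5 x [-20.4 -20.    4.6] y 0.3
scene 4 7 x [-21.7 -19.5 -18.8] y -0.2
scene 0 7 x [-21.9 -20.8 -18.6] y -0.5
scene -4 6 x [-21.1 -19.7 -17.3] y 2.0
scene -8 5 x [-35.5 -21.1 -20.7] y 2.1
scene -12 31 x [-41.4 -28.9 -19.5] y -1.0
scene -16 14 x [-43.4 -37.4 -24.6] y 1.2
top 16 2 x [4.7 5.5 6.4] y -4.7
top 12 1 x [6.3 6.3 6.3] y -4.4
7.637158570279994 [ 516.96390578 -238.63036044   14.81874331] [ 6.745832   -0.20366074 -1.21095104] 18.6833
```

Call:
{"name": "play_rows", "arguments": {
  "series": [
    {"xyz": [0, 0, 0.035], "yaw": 0},
    {"xyz": [0.01, 0, 0.035], "yaw": 0},
    {"xyz": [0.02, 0, 0.035], "yaw": 0},
    {"xyz": [0.03, 0, 0.035], "yaw": 0},
    {"xyz": [0.04, 0, 0.035], "yaw": 0},
    {"xyz": [0.04, 0, 0.035], "yaw": 0},
    {"xyz": [0.02, 0, 0], "yaw": 0},
    {"xyz": [0, 0, -0.2], "yaw": 0},
    {"xyz": [-0.1, 0, -0.45], "yaw": 0},
    {"xyz": [-0.1, 0.2, -0.7], "yaw": 0.05},
    {"xyz": [-0.1, 0.4, -0.9], "yaw": 0.1},
    {"xyz": [-0.1, 0.6, -0.9], "yaw": 0.2},
    {"xyz": [-0.1, 0.8, -0.9], "yaw": 0.3},
    {"xyz": [-0.1, 0.8, -0.9], "yaw": 0.4}
  ],
  "gripper": 0,
  "newtons": 25
}}

```text
t: 19.95
ee_pos: [547.2, -116.4, 149.6]
ee_rot: [[-0.777, 0.63, -0.001], [0.63, 0.777, 0.002], [0.002, 0.001, -1.0]]
contact_force: [-0.7, -0.7, -0.2]
opening: 7.2
grip_force: 33.2
```

Call:
{"name": "play_rows", "arguments": {
  "series": [
    {"xyz": [0, 0, 0], "yaw": 0.65},
    {"xyz": [0, 0, 0], "yaw": 0.65},
    {"xyz": [0, 0, 0], "yaw": 0.65},
    {"xyz": [0, 0, 0], "yaw": 0.65},
    {"xyz": [0, 0, 0], "yaw": 0.65},
    {"xyz": [0, 0, 0], "yaw": 0.65},
    {"xyz": [0, 0, 0], "yaw": 0.65},
    {"xyz": [0, 0, 0], "yaw": 0.65},
    {"xyz": [0, 0, 0], "yaw": 0.65},
    {"xyz": [0, 0, 0], "yaw": 0.65}
  ]
}}

```text
t: 20.78
ee_pos: [546.3, -121.2, 148.2]
ee_rot: [[0.127, 0.992, -0.002], [0.992, -0.127, 0.0], [0.0, -0.002, -1.0]]
contact_force: [-0.7, -0.8, -0.3]
opening: 7.2
grip_force: 33.2
```

```bash
cat > tilt2.py <<'E'
from h import *
# fit tilt & offset: silhouette of shank by rendering a capsule mask to be compared with darkness
from scipy.optimize import minimize
q=imaging.capture("scene"); s=state(); e=np.array(s["ee_pos"]); R=np.array(s["ee_rot"])
g=cv2.cvtColor(q["frame"],cv2.COLOR_RGB2GRAY).astype(float)
print(e,R[:,1],s["t"],s["opening"],s["grip_force"])
u,v=proj(q,e+R@[-18,0,-24])[0].astype(int); print("u0",u-12,"v0",v-9)
for r_ in range(v-9,v+9): print(r_,*g[r_,u-12:u+14].astype(int))
for th in (0,20,30): print(th,[proj(q,e+R@[-(56-h)*np.tan(np.radians(th)),0,-h])[0].round(2).tolist() for h in (56,36,16)])
E
python3 tilt2.py
```

```text
[ 546.53018064 -121.22821501  148.37445579] [ 0.99209417 -0.12548428 -0.00168659] 20.8333 7.4730508211151605 33.19849669933319
u0 217 v0 170
170 109 110 109 109 109 111 110 110 112 108 103 88 65 41 28 25 26 23 27 38 56 69 69 58 57 75
171 109 109 111 110 109 109 110 110 110 107 96 77 57 39 28 29 26 25 25 37 53 66 69 57 55 75
172 110 109 110 110 109 111 111 110 109 102 90 68 55 41 30 28 25 26 26 33 52 67 69 61 55 76
173 110 110 110 111 110 111 110 110 107 98 81 64 53 43 29 25 25 28 27 35 51 65 69 62 63 79
174 111 111 110 112 110 112 111 110 104 92 75 60 52 41 30 28 28 24 26 34 46 64 70 71 75 92
175 110 111 110 110 112 111 110 109 102 87 70 62 56 49 38 30 31 28 27 30 46 63 75 84 93 102
176 109 110 111 112 111 110 111 109 100 84 71 66 65 62 57 48 43 39 36 35 50 64 79 92 102 109
177 111 112 111 110 111 111 109 105 98 80 72 72 80 85 80 76 69 68 62 58 63 73 84 98 105 109
178 111 111 112 111 111 112 108 103 90 76 73 83 95 102 101 98 94 91 89 84 84 87 94 102 107 109
179 111 113 111 111 112 112 108 99 84 74 78 93 105 110 110 107 107 106 105 102 102 103 105 108 110 109
180 110 111 111 110 112 1
[... 229 characters left out ...]
113 113 112 112 111 111 112 112 111 111 110 110 109
183 58 60 65 69 73 78 81 85 94 100 103 106 109 110 112 113 112 111 111 112 112 111 111 110 110 110
184 45 48 50 52 51 56 64 75 92 101 103 103 107 112 111 112 112 112 110 110 112 111 111 110 109 110
185 52 49 42 44 45 47 52 69 85 92 95 96 102 107 109 110 110 109 109 109 111 111 110 112 111 111
186 75 71 65 61 56 53 56 62 73 79 84 88 93 97 99 102 103 105 104 104 108 110 110 110 110 111
187 99 97 93 86 82 77 73 74 73 74 79 86 91 92 92 93 93 93 98 102 106 108 109 110 109 108
0 [[236.21, 168.21], [237.14, 175.81], [238.04, 183.19]]
20 [[236.21, 168.21], [233.99, 175.35], [231.83, 182.27]]
30 [[236.21, 168.21], [232.14, 175.09], [228.22, 181.73]]
```

Run:
```python
from h import *
p=imaging.capture("top"); g0=cv2.cvtColor(cv2.imread("pics/top0.png"),cv2.COLOR_BGR2GRAY).astype(float)
u,v=proj(p,w((-21,-30,30)))[0]; print("pred",u,v, "dmm/px",proj(p,w((-21,-20,30)))[0]-[u,v],proj(p,w((-11,-30,30)))[0]-[u,v])
u0,v0=int(u)-5,int(v)-5
for r_ in range(v0,v0+11): print(r_,*g0[r_,u0:u0+12].astype(int))
print("u0",u0)
for n,a in (("ledge-side corners",(-30,-73.5,18)),("",(-30,-12.5,18)),("",(30,-12.5,18))): print(proj(p,w(a))[0])
X=np.load("c.npz")["X"]; q=pl(X[v0:v0+11,u0:u0+12]); print(q[5,:,2].round(0))
```

```text
pred 252.64686534529346 229.36176665444825 dmm/px [-4.0604808  -0.61713341] [ 0.4909995  -3.89404766]
224 66 71 72 73 75 76 77 77 80 82 83 84
225 73 73 73 72 71 69 67 68 69 71 73 75
226 82 84 81 79 76 72 73 72 72 72 71 72
227 88 90 88 81 75 74 79 83 84 83 81 80
228 90 91 87 75 65 64 75 85 90 91 90 88
229 91 91 86 73 59 61 75 86 91 91 91 90
230 92 91 88 77 68 71 81 89 92 91 91 90
231 89 90 88 83 80 83 87 91 93 92 90 87
232 83 84 84 83 84 85 88 90 90 89 87 83
233 73 74 75 76 79 81 82 84 84 85 83 78
234 60 60 62 65 69 71 74 74 75 75 76 75
u0 247
[270.28126047 234.01982991]
[245.80223633 230.29551513]
[248.63831112 206.95500946]
[30. 33. 31. 30. 20. 13. 27. 29. 29. 29. 32. 30.]
```

Run:
```python
from h import *
from scipy.optimize import fsolve
q=imaging.capture("scene"); s=state(); e=np.array(s["ee_pos"]); R=np.array(s["ee_rot"])
for (u,v) in ((217+12.6,172),(217+9.8,178),(217+9.2,179),(217+8.85,180),(217+8.55,181),(217+8.4,181.8)):
    for y in (0,1):
        x,h=fsolve(lambda a: proj(q,e+R@[a[0],y,-a[1]])[0]-[u,v],[-15,20]); print(u,v,y,"x",x.round(1),"h",h.round(1))
print(s["t"], w((-20.3,-27.3,30)))
```

```text
229.6 172 0 x -16.4 h 43.4
229.6 172 1 x -16.0 h 44.2
226.8 178 0 x -25.1 h 25.9
226.8 178 1 x -24.6 h 26.7
226.2 179 0 x -26.9 h 22.9
226.2 179 1 x -26.4 h 23.7
225.85 180 0 x -28.1 h 19.9
225.85 180 1 x -27.6 h 20.7
225.55 181 0 x -29.1 h 17.0
225.55 181 1 x -28.6 h 17.8
225.4 181.8 0 x -29.8 h 14.7
225.4 181.8 1 x -29.3 h 15.5
20.9333 [541.28677509  36.45366704 108.03076211]
```

The tip sits 30 mm ahead of the tool axis, 14.5 mm above the reported TCP, leaning about 26°. That is close enough for the hole to do the rest. I go over the hole.

Call:
{"name": "play_rows", "arguments": {
  "series": [
    {"xyz": [0.1, -0.05, -0.1], "yaw": -0.1},
    {"xyz": [0.3, -0.15, -0.1], "yaw": -1},
    {"xyz": [0.5, -0.25, -0.1], "yaw": -1},
    {"xyz": [1, -0.4, -0.1], "yaw": -1},
    {"xyz": [1, -0.4, -0.1], "yaw": -1},
    {"xyz": [1, -0.4, -0.1], "yaw": -1},
    {"xyz": [1, -0.4, -0.1], "yaw": -1},
    {"xyz": [1, -0.4, -0.1], "yaw": -1},
    {"xyz": [1, -0.4, -0.1], "yaw": -1},
    {"xyz": [1, -0.4, -0.1], "yaw": -1},
    {"xyz": [1, -0.4, -0.1], "yaw": -1},
    {"xyz": [1, -0.4, -0.1], "yaw": -1},
    {"xyz": [1, -0.4, -0.1], "yaw": -1},
    {"xyz": [1, -0.4, -0.1], "yaw": -1},
    {"xyz": [1, -0.4, -0.1], "yaw": -1},
    {"xyz": [1, -0.4, -0.1], "yaw": -1}
  ]
}}

```text
t: 22.27
ee_pos: [506.9, 35.1, 163.8]
ee_rot: [[-0.991, 0.13, -0.0], [0.13, 0.991, -0.0], [0.0, -0.0, -1.0]]
contact_force: [-0.5, -0.1, -0.8]
opening: 7.4
grip_force: 33.3
```

```bash
cat > hov.py <<'E'
from h import *
import sys
M=np.array([541.3,36.5,108.0]); N=PR[:,2]
TT=np.array([-30,.5,-14.5])
def tcp(d,R): return M+N*d-R@TT
if __name__=="__main__":
    s=state(); e=np.array(s["ee_pos"]); R=np.array(s["ee_rot"]); print(s["t"],e,"yaw",yawto(88))
    print({d:(R.T@(tcp(d,R)-e)/150).round(3).tolist() for d in (30,10,4,0,-5,-10,-15,-20)})
    q=imaging.capture("scene"); T=(cloud(q).reshape(-1,3)-e)@R
    t=T[(T[:,0]<-5)&(T[:,0]>-45)&(abs(T[:,1])<9)&(T[:,2]<-8)&(T[:,2]>-45)]
    for h in range(-45,-8,4):
        g=t[(t[:,2]>=h)&(t[:,2]<h+4)]
        if len(g): print(-h-2,len(g),"x",np.percentile(g[:,0],[5,50,95]).round(1),"y",np.percentile(g[:,1],[5,50,95]).round(1))
    print("tip pred px",proj(q,e+R@TT)[0])
E
python3 hov.py
```

```text
22.2667 [506.94485821  35.09057938 163.7517017 ] yaw -0.061
{30: [0.074, 0.026, 0.295], 10: [0.007, 0.033, 0.411], 4: [-0.013, 0.035, 0.445], 0: [-0.026, 0.036, 0.468], -5: [-0.042, 0.037, 0.497], -10: [-0.059, 0.039, 0.526], -15: [-0.076, 0.041, 0.555], -20: [-0.092, 0.042, 0.584]}
43 16 x [-23.9 -20.  -10.5] y [-6.9  1.   6.8]
39 9 x [-25.2 -22.8 -17.9] y [-3.6 -0.6  4.1]
35 5 x [-26.4 -24.2 -23.5] y [-2.2  1.9  3.3]
31 7 x [-27.5 -24.9 -23.4] y [-2.8 -1.   1.8]
27 6 x [-30.5 -28.2 -25.6] y [-2.5  0.1  1.7]
23 5 x [-31.9 -28.6 -26.6] y [-1.3  1.9  2.5]
19 5 x [-32.8 -30.5 -28.2] y [-2.  -0.8  0.9]
15 1 x [-30.7 -30.7 -30.7] y [0.9 0.9 0.9]
tip pred px [307.9049916  179.90527659]
```

Call:
{"name": "play_rows", "arguments": {
  "series": [
    {"xyz": [0.03, 0.02, 0.1], "yaw": -0.061},
    {"xyz": [0.05, 0.04, 0.2], "yaw": -0.061},
    {"xyz": [0.074, 0.046, 0.295], "yaw": -0.061},
    {"xyz": [0.074, 0.046, 0.295], "yaw": -0.061},
    {"xyz": [0.074, 0.046, 0.295], "yaw": -0.061},
    {"xyz": [0.074, 0.046, 0.295], "yaw": -0.061}
  ]
}}

```text
t: 22.82
ee_pos: [497.6, 43.2, 120.4]
ee_rot: [[-0.999, 0.034, 0.001], [0.034, 0.999, -0.0], [-0.001, -0.0, -1.0]]
contact_force: [0.5, -0.8, 0.3]
opening: 7.4
grip_force: 33.3
```

```bash
python3 hov.py
```

```text
22.8167 [497.59162045  43.24695633 120.41106533] yaw 0.001
{30: [0.007, -0.038, 0.006], 10: [-0.059, -0.038, 0.122], 4: [-0.079, -0.038, 0.157], 0: [-0.093, -0.038, 0.18], -5: [-0.109, -0.038, 0.209], -10: [-0.126, -0.038, 0.238], -15: [-0.143, -0.038, 0.266], -20: [-0.159, -0.038, 0.295]}
43 12 x [-23.3 -17.9 -11.2] y [-7.7  0.1  6.5]
39 9 x [-26.2 -23.1 -14.1] y [-3.   1.5  5.4]
35 8 x [-25.4 -23.6 -20.9] y [-5.4 -1.7  3. ]
31 4 x [-26.7 -25.3 -24.4] y [-2.1  0.7  1.9]
27 7 x [-29.8 -27.2 -24.7] y [-2.4 -0.4  1.5]
23 5 x [-31.2 -28.9 -26.2] y [-1.7  0.3  2.3]
19 4 x [-32.1 -30.9 -29.4] y [-1.3  0.5  0.8]
15 1 x [-31. -31. -31.] y [-1.6 -1.6 -1.6]
tip pred px [312.95432684 193.40683557]
```

Call:
{"name": "play_rows", "arguments": {
  "series": [
    {"xyz": [0, -0.038, 0.01], "yaw": 0},
    {"xyz": [-0.03, -0.038, 0.07], "yaw": 0},
    {"xyz": [-0.059, -0.038, 0.122], "yaw": 0},
    {"xyz": [-0.07, -0.038, 0.14], "yaw": 0},
    {"xyz": [-0.079, -0.038, 0.157], "yaw": 0},
    {"xyz": [-0.079, -0.038, 0.157], "yaw": 0},
    {"xyz": [-0.079, -0.038, 0.157], "yaw": 0}
  ]
}}

```text
t: 23.45
ee_pos: [508.4, 37.4, 95.6]
ee_rot: [[-0.999, 0.033, -0.001], [0.033, 0.999, 0.0], [0.001, 0.0, -1.0]]
contact_force: [1.0, -0.1, -0.4]
opening: 8.0
grip_force: 33.3
```

```bash
python3 hov.py
python3 - <<'E'
from h import *
q=imaging.capture("scene"); X=pl(cloud(q)); s=state(); print(s["contact_force"])
u,v=proj(q,w((-21,-27,45)))[0].astype(int); a,b=u-14,v-12
c=q["frame"][b:b+34,a-20:a+50]; cv2.imwrite("pics/ins.png",np.clip(cv2.resize(c,None,fx=10,fy=10,interpolation=3)*1.7,0,255).astype(np.uint8)[:,:,::-1])
# cast y-extents, z 20-30 in scene, and x extents
C=X.reshape(-1,3); C=C[(C[:,2]>11)&(C[:,2]<28)&(abs(C[:,0])<34)&(C[:,1]>-85)&(C[:,1]<8)]
print("cast y",np.percentile(C[:,1],[.5,2,98,99.5]).round(1),"x max",np.percentile(C[:,0],[98,99.5]).round(1))
E
```

```text
23.45 [508.3530512   37.35706602  95.55520721] yaw 0.001
{30: [0.081, -0.002, -0.16], 10: [0.014, -0.002, -0.044], 4: [-0.006, -0.002, -0.01], 0: [-0.02, -0.002, 0.014], -5: [-0.036, -0.002, 0.042], -10: [-0.053, -0.002, 0.071], -15: [-0.07, -0.002, 0.1], -20: [-0.086, -0.002, 0.129]}
43 20 x [-43.5 -21.7 -11.4] y [-6.2 -0.3  6.8]
39 6 x [-44.3 -31.8 -10. ] y [-8.  -1.1  6.9]
35 3 x [-41.9 -21.5 -20.7] y [-5.2  4.1  4.3]
31 4 x [-41.2 -32.9 -23.5] y [2.3 3.5 6.3]
tip pred px [309.70020119 204.85478229]
[-0.1093197   0.33311287 -1.2197643 ]
cast y [-71.4 -69.6 -10.8 -10.7] x max [32.6 33.1]
```

View pics/ins.png

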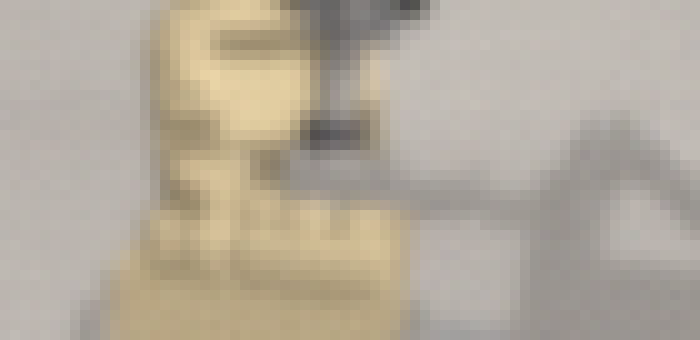

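The spindle's foot at (335,130) hides the tip in this view, so from here I go by force. Careful descent along the hole's axis.

Call:
{"name": "play_rows", "arguments": {
  "series": [
    {"xyz": [-0.008, -0.002, -0.005], "yaw": 0},
    {"xyz": [-0.014, -0.002, 0.004], "yaw": 0},
    {"xyz": [-0.02, -0.002, 0.014], "yaw": 0},
    {"xyz": [-0.025, -0.002, 0.022], "yaw": 0},
    {"xyz": [-0.03, -0.002, 0.031], "yaw": 0},
    {"xyz": [-0.03, -0.002, 0.031], "yaw": 0}
  ]
}}

```text
t: 24.05
ee_pos: [512.6, 37.0, 90.7]
ee_rot: [[-0.999, 0.033, -0.001], [0.033, 0.999, 0.0], [0.001, 0.0, -1.0]]
contact_force: [-0.3, 1.3, -2.2]
opening: 7.5
grip_force: 33.2
```

Run:
```python
from h import *
from hov import *
s=state(); e=np.array(s["ee_pos"]); R=np.array(s["ee_rot"]); print(s["t"],"F",s["contact_force"],"T",s["ft_torque"],"tip rel plate (from mouth)",((e+R@TT-M)@PR).round(2),s["opening"],s["grip_force"])
```

```text
24.05 F [-0.33210788  1.26741468 -2.200351  ] T [0.14114848 0.14729454 0.03613011] tip rel plate (from mouth) [-0.28  0.07 -3.08] 7.522719868498877 33.239259123802185
```

Call:
{"name": "play_rows", "arguments": {
  "series": [
    {"xyz": [-0.004, 0, 0.006], "yaw": 0},
    {"xyz": [-0.007, 0, 0.012], "yaw": 0},
    {"xyz": [-0.01, 0, 0.017], "yaw": 0},
    {"xyz": [-0.013, 0, 0.023], "yaw": 0},
    {"xyz": [-0.013, 0, 0.023], "yaw": 0}
  ]
}}

```text
t: 24.47
ee_pos: [514.7, 36.9, 87.5]
ee_rot: [[-0.999, 0.033, -0.001], [0.033, 0.999, 0.0], [0.001, 0.0, -1.0]]
contact_force: [-1.2, 0.3, -1.0]
opening: 7.4
grip_force: 33.3
```

```bash
cat > st.py <<'E'
from h import *
from hov import *
s=state(); e=np.array(s["ee_pos"]); R=np.array(s["ee_rot"]); print(s["t"],"F",s["contact_force"].round(1) if hasattr(s["contact_force"],"round") else s["contact_force"],"F plate",(np.array(s["contact_force"])@PR).round(1),"T",np.round(s["ft_torque"],2),"tip rel mouth",((e+R@TT-M)@PR).round(2),s["opening"],s["grip_force"])
E
python3 st.py
```

```text
24.4667 F [-1.2  0.3 -1. ] F plate [-1.6  0.3 -0.2] T [0.25 0.3  0.02] tip rel mouth [-0.11  0.03 -6.93] 7.43583864326308 33.34693193435669
```

Call:
{"name": "play_rows", "arguments": {
  "series": [
    {"xyz": [-0.004, 0, 0.006], "yaw": 0},
    {"xyz": [-0.007, 0, 0.012], "yaw": 0},
    {"xyz": [-0.01, 0, 0.017], "yaw": 0},
    {"xyz": [-0.013, 0, 0.023], "yaw": 0},
    {"xyz": [-0.017, 0, 0.029], "yaw": 0},
    {"xyz": [-0.017, 0, 0.029], "yaw": 0}
  ]
}}

```text
t: 24.97
ee_pos: [517.3, 36.8, 83.2]
ee_rot: [[-0.999, 0.033, -0.001], [0.033, 0.999, 0.0], [0.001, 0.0, -1.0]]
contact_force: [-3.3, 1.2, -0.5]
opening: 7.4
grip_force: 33.4
```

```bash
python3 st.py
```

```text
24.9667 F [-3.3  1.2 -0.5] F plate [-3.2  1.1  1.2] T [0.3  0.52 0.02] tip rel mouth [ 1.000e-02 -1.000e-02 -1.198e+01] 7.353486295971874 33.44140112400055
```

Call:
{"name": "play_rows", "arguments": {
  "series": [
    {"xyz": [-0.004, 0, 0.006], "yaw": 0},
    {"xyz": [-0.007, 0, 0.012], "yaw": 0},
    {"xyz": [-0.01, 0, 0.017], "yaw": 0},
    {"xyz": [-0.013, 0, 0.023], "yaw": 0},
    {"xyz": [-0.017, 0, 0.029], "yaw": 0},
    {"xyz": [-0.017, 0, 0.029], "yaw": 0}
  ]
}}

```text
t: 25.47
ee_pos: [519.7, 36.7, 78.7]
ee_rot: [[-0.999, 0.033, -0.001], [0.033, 0.999, 0.0], [0.001, 0.0, -1.0]]
contact_force: [-3.5, 2.4, -0.9]
opening: 8.0
grip_force: 33.5
```

```bash
python3 st.py
```

```text
25.4667 F [-3.5  2.4 -0.9] F plate [-3.5  2.3  1. ] T [ 0.47  0.71 -0.04] tip rel mouth [-6.000e-02  1.000e-02 -1.703e+01] 7.988611524063761 33.51658344268799
```

Call:
{"name": "play_rows", "arguments": {
  "series": [
    {"xyz": [-0.004, 0, 0.006], "yaw": 0},
    {"xyz": [-0.007, 0, 0.012], "yaw": 0},
    {"xyz": [-0.01, 0, 0.017], "yaw": 0},
    {"xyz": [-0.01, 0, 0.017], "yaw": 0}
  ]
}}

```text
t: 25.8
ee_pos: [521.0, 36.7, 76.2]
ee_rot: [[-0.999, 0.033, -0.001], [0.033, 0.999, 0.0], [0.001, 0.0, -1.0]]
contact_force: [-5.4, 1.1, -0.1]
opening: 7.5
grip_force: 33.6
```

```bash
python3 st.py
```

```text
25.8 F [-5.4  1.1 -0.1] F plate [-4.7  0.9  2.6] T [0.38 0.88 0.08] tip rel mouth [ -0.25   0.05 -19.88] 7.529210370017006 33.584352135658264
```

Call:
{"name": "play_rows", "arguments": {
  "series": [
    {"xyz": [0, 0, 0], "yaw": 0},
    {"xyz": [0, 0, 0], "yaw": 0},
    {"xyz": [0, 0, 0], "yaw": 0},
    {"xyz": [0, 0, 0], "yaw": 0}
  ],
  "gripper": 28
}}

```text
t: 26.13
ee_pos: [522.6, 36.2, 77.2]
ee_rot: [[-0.999, 0.034, 0.002], [0.034, 0.999, -0.0], [-0.002, -0.0, -1.0]]
contact_force: [-0.2, 0.6, 0.1]
opening: 27.9
grip_force: 0.0
```

Call:
{"name": "play_rows", "arguments": {
  "series": [
    {"xyz": [0.05, 0, -0.08], "yaw": 0},
    {"xyz": [0.13, 0, -0.2], "yaw": 0},
    {"xyz": [0.25, 0, -0.4], "yaw": 0},
    {"xyz": [0.5, 0, -0.5], "yaw": 0},
    {"xyz": [0.75, 0, -0.5], "yaw": 0},
    {"xyz": [1, 0, -0.5], "yaw": 0},
    {"xyz": [1, 0, -0.5], "yaw": 0}
  ]
}}

```text
t: 26.72
ee_pos: [366.1, 42.1, 150.7]
ee_rot: [[-0.999, 0.033, -0.002], [0.033, 0.999, -0.0], [0.002, -0.0, -1.0]]
contact_force: [-0.9, 0.1, -0.3]
opening: 28.3
grip_force: 0.0
```

```bash
cat > pinloc.py <<'E'
from h import *
for n in ("top","scene"):
    p=imaging.capture(n); Q=pl(cloud(p).reshape(-1,3)); 
    t=Q[(Q[:,0]>-40)&(Q[:,0]<-9)&(Q[:,1]>-42)&(Q[:,1]<-14)&(Q[:,2]>34)&(Q[:,2]<110)]
    for z in range(34,110,5):
        g=t[(t[:,2]>=z)&(t[:,2]<z+5)]
        if len(g): print(n,z+2.5,len(g),"x",np.percentile(g[:,0],[5,50,95]).round(1),"y",np.percentile(g[:,1],[5,50,95]).round(1),"zmax",g[:,2].max().round(1))
    C=Q[(Q[:,2]>11)&(Q[:,2]<28)&(abs(Q[:,0])<34)&(Q[:,1]>-85)&(Q[:,1]<8)]
    print("cast y",np.percentile(C[:,1],[.5,2,98,99.5]).round(1))
    for o in ("guide_pin",): print([(round(d["score"],2),np.round(d["location"])) for d in imaging.boxes_of(p,o)[:3]], proj(p,w((-20,-27,68)))[0])
print(state()["t"],state()["ee_pos"])
E
python3 pinloc.py
```

```text
top 36.5 3 x [-19.7 -18.2 -17.8] y [-31.4 -29.  -24.8] zmax 38.8
top 41.5 3 x [-20.6 -19.5 -17.4] y [-29.8 -26.9 -25.1] zmax 44.0
top 46.5 4 x [-20.4 -19.2 -17.8] y [-32.2 -28.8 -24. ] zmax 48.2
top 51.5 5 x [-21.1 -20.8 -18.7] y [-30.5 -26.5 -24.6] zmax 53.5
top 56.5 4 x [-23.3 -22.4 -20. ] y [-32.2 -30.4 -23.5] zmax 58.0
top 61.5 2 x [-21.6 -20.8 -20.1] y [-27.6 -26.4 -25.2] zmax 63.1
top 66.5 11 x [-27.5 -23.5 -21.2] y [-31.1 -26.8 -22.8] zmax 68.7
top 71.5 5 x [-28.1 -25.9 -21.2] y [-29.4 -24.8 -24.2] zmax 71.9
cast y [-71.1 -71.  -10.9 -10.2]
[] [249.43296001 233.58179466]
scene 51.5 4 x [-21.3 -20.2 -19.1] y [-25.2 -24.2 -22.9] zmax 51.8
scene 56.5 3 x [-20.  -19.  -18.3] y [-23.5 -23.4 -23.1] zmax 58.7
scene 61.5 8 x [-23.4 -20.1 -15.8] y [-30.7 -27.1 -23.9] zmax 63.4
scene 66.5 9 x [-22.2 -19.9 -17.5] y [-31.  -26.5 -22.9] zmax 67.5
cast y [-71.5 -69.5 -10.8 -10.7]
[] [310.82291186 189.70495765]
26.9167 [372.95268446  41.33958289 152.48471497]
```

Released, the pin stands in the hole with its top at plate z≈68–71 (68 is home). I press it gently on the head with shut fingers, watching the force.

```bash
cat > press.py <<'E'
from h import *
s=state(); e=np.array(s["ee_pos"]); R=np.array(s["ee_rot"]); P=w((-20.3,-27.3,68))-[3,0,0]; P[2]=w((-16,-27.3,68))[2]
print(s["t"],e,np.round(s["contact_force"],1),{d:rel(P+PR[:,2]*d)[0] for d in (40,20,10,5,2,0,-2)})
E
python3 press.py
```

```text
26.9167 [372.95268446  41.33958289 152.48471497] [0.7 0.  0.7] {40: [-0.842, 0.005, 0.081], 20: [-0.909, 0.005, 0.196], 10: [-0.942, 0.005, 0.254], 5: [-0.959, 0.005, 0.283], 2: [-0.969, 0.005, 0.3], 0: [-0.975, 0.005, 0.312], -2: [-0.982, 0.005, 0.323]}
```

Call:
{"name": "play_rows", "arguments": {
  "series": [
    {"xyz": [-0.2, 0, 0], "yaw": 0},
    {"xyz": [-0.4, 0, 0], "yaw": 0},
    {"xyz": [-0.6, 0, 0.02], "yaw": 0},
    {"xyz": [-0.75, 0.005, 0.06], "yaw": 0},
    {"xyz": [-0.84, 0.005, 0.08], "yaw": 0},
    {"xyz": [-0.88, 0.005, 0.14], "yaw": 0},
    {"xyz": [-0.909, 0.005, 0.196], "yaw": 0},
    {"xyz": [-0.925, 0.005, 0.225], "yaw": 0},
    {"xyz": [-0.942, 0.005, 0.254], "yaw": 0},
    {"xyz": [-0.942, 0.005, 0.254], "yaw": 0},
    {"xyz": [-0.942, 0.005, 0.254], "yaw": 0}
  ],
  "gripper": 0
}}

```text
t: 27.83
ee_pos: [512.4, 37.7, 113.3]
ee_rot: [[-0.999, 0.033, -0.001], [0.033, 0.999, 0.0], [0.001, -0.0, -1.0]]
contact_force: [0.1, 1.0, 0.8]
opening: 0.3
grip_force: 0.0
```

```bash
python3 press.py
```

```text
27.8333 [512.38136959  37.65074635 113.31197909] [0.1 1.  0.8] {40: [0.087, -0.002, -0.183], 20: [0.021, -0.002, -0.067], 10: [-0.013, -0.002, -0.01], 5: [-0.03, -0.002, 0.019], 2: [-0.04, -0.002, 0.037], 0: [-0.046, -0.002, 0.048], -2: [-0.053, -0.002, 0.06]}
```

Call:
{"name": "play_rows", "arguments": {
  "series": [
    {"xyz": [-0.022, -0.002, 0.006], "yaw": 0},
    {"xyz": [-0.03, -0.002, 0.019], "yaw": 0},
    {"xyz": [-0.036, -0.002, 0.029], "yaw": 0},
    {"xyz": [-0.04, -0.002, 0.037], "yaw": 0},
    {"xyz": [-0.04, -0.002, 0.037], "yaw": 0}
  ]
}}

```text
t: 28.25
ee_pos: [518.8, 37.1, 107.8]
ee_rot: [[-0.999, 0.033, -0.0], [0.033, 0.999, -0.0], [0.0, -0.0, -1.0]]
contact_force: [0.2, -0.5, 0.1]
opening: -0.0
grip_force: 0.0
```

```bash
python3 press.py
```

```text
28.25 [518.79087449  37.11161374 107.78945626] [ 0.2 -0.5  0.1] {40: [0.13, 0.0, -0.22], 20: [0.063, 0.0, -0.104], 10: [0.03, 0.0, -0.046], 5: [0.013, 0.0, -0.018], 2: [0.003, 0.0, -0.0], 0: [-0.003, 0.0, 0.011], -2: [-0.01, 0.0, 0.023]}
```

Call:
{"name": "play_rows", "arguments": {
  "series": [
    {"xyz": [-0.002, 0, 0.006], "yaw": 0},
    {"xyz": [-0.004, 0, 0.011], "yaw": 0},
    {"xyz": [-0.007, 0, 0.017], "yaw": 0},
    {"xyz": [-0.007, 0, 0.017], "yaw": 0}
  ]
}}

```text
t: 28.58
ee_pos: [519.9, 37.1, 105.2]
ee_rot: [[-0.999, 0.033, -0.0], [0.033, 0.999, -0.0], [0.0, -0.0, -1.0]]
contact_force: [-0.6, 0.2, -0.6]
opening: 0.1
grip_force: 0.0
```

Call:
{"name": "play_rows", "arguments": {
  "series": [
    {"xyz": [-0.002, 0, 0.004], "yaw": 0},
    {"xyz": [-0.004, 0, 0.008], "yaw": 0},
    {"xyz": [-0.004, 0, 0.008], "yaw": 0}
  ]
}}

```text
t: 28.83
ee_pos: [520.5, 37.0, 104.1]
ee_rot: [[-0.999, 0.033, -0.0], [0.033, 0.999, -0.0], [0.0, -0.0, -1.0]]
contact_force: [-0.9, 0.3, -0.6]
opening: -0.2
grip_force: 0.0
```

```bash
python3 press.py
```

```text
28.8333 [520.5100555   37.0362376  104.08644987] [-0.9  0.3 -0.6] {40: [0.141, 0.0, -0.244], 20: [0.075, 0.0, -0.129], 10: [0.041, 0.0, -0.071], 5: [0.025, 0.0, -0.042], 2: [0.015, 0.0, -0.025], 0: [0.008, 0.0, -0.013], -2: [0.001, 0.0, -0.002]}
```

Call:
{"name": "play_rows", "arguments": {
  "series": [
    {"xyz": [-0.003, 0, 0.006], "yaw": 0},
    {"xyz": [-0.006, 0, 0.011], "yaw": 0},
    {"xyz": [-0.006, 0, 0.011], "yaw": 0}
  ]
}}

```text
t: 29.08
ee_pos: [521.4, 37.0, 102.4]
ee_rot: [[-0.999, 0.033, -0.0], [0.033, 0.999, -0.0], [0.0, -0.0, -1.0]]
contact_force: [0.1, -0.1, -0.1]
opening: 0.1
grip_force: 0.1
```

Call:
{"name": "play_rows", "arguments": {
  "series": [
    {"xyz": [-0.003, 0, 0.006], "yaw": 0},
    {"xyz": [-0.006, 0, 0.011], "yaw": 0},
    {"xyz": [-0.006, 0, 0.011], "yaw": 0}
  ]
}}

```text
t: 29.33
ee_pos: [522.4, 37.0, 101.6]
ee_rot: [[-0.999, 0.033, -0.0], [0.033, 0.999, -0.0], [0.0, -0.0, -1.0]]
contact_force: [-2.8, 0.8, 6.4]
opening: 0.1
grip_force: 3.1
```

```bash
python3 press.py; python3 pinloc.py|grep scene
```

```text
29.3333 [522.41594915  36.98290116 101.55122186] [-2.8  0.8  6.4] {40: [0.154, 0.0, -0.261], 20: [0.087, 0.0, -0.146], 10: [0.054, 0.0, -0.088], 5: [0.037, 0.0, -0.059], 2: [0.027, 0.0, -0.042], 0: [0.021, 0.0, -0.03], -2: [0.014, 0.0, -0.019]}
scene 51.5 4 x [-21.8 -18.2 -16.3] y [-25.  -24.1 -22.9] zmax 52.2
scene 56.5 3 x [-19.5 -18.8 -17.7] y [-23.5 -23.4 -23.1] zmax 58.8
scene 61.5 7 x [-20.3 -18.3 -11.5] y [-33.1 -27.7 -22.1] zmax 64.0
scene 66.5 1 x [-13.2 -13.2 -13.2] y [-21.4 -21.4 -21.4] zmax 66.5
scene 71.5 8 x [-11.7 -10.   -9. ] y [-38.4 -20.4 -17.1] zmax 74.0
scene 86.5 1 x [-15.6 -15.6 -15.6] y [-14.3 -14.3 -14.3] zmax 87.0
scene 91.5 2 x [-14.1 -12.9 -11.7] y [-14.4 -14.4 -14.4] zmax 91.8
scene 106.5 1 x [-10.4 -10.4 -10.4] y [-28.5 -28.5 -28.5] zmax 104.0
```

Call:
{"name": "play_rows", "arguments": {
  "series": [
    {"xyz": [-0.002, 0, 0.004], "yaw": 0},
    {"xyz": [-0.002, 0, 0.004], "yaw": 0}
  ]
}}

```text
t: 29.7
ee_pos: [522.8, 37.0, 101.5]
ee_rot: [[-0.999, 0.033, 0.0], [0.033, 0.999, -0.0], [-0.0, -0.0, -1.0]]
contact_force: [-4.9, 0.9, 8.6]
opening: 0.5
grip_force: 4.3
```

Call:
{"name": "play_rows", "arguments": {
  "series": [
    {"xyz": [0.02, 0, -0.035], "yaw": 0},
    {"xyz": [0.13, 0, -0.2], "yaw": 0},
    {"xyz": [0.25, 0, -0.4], "yaw": 0},
    {"xyz": [0.5, 0, -0.5], "yaw": 0},
    {"xyz": [0.75, 0, -0.5], "yaw": 0},
    {"xyz": [1, 0, -0.5], "yaw": 0},
    {"xyz": [1, 0, -0.5], "yaw": 0},
    {"xyz": [1, 0, -0.5], "yaw": 0}
  ]
}}

```text
t: 30.37
ee_pos: [371.8, 42.1, 175.7]
ee_rot: [[-0.999, 0.033, 0.003], [0.033, 0.999, -0.0], [-0.003, -0.0, -1.0]]
contact_force: [-0.2, 0.2, 0.8]
opening: 0.5
grip_force: 0.0
```

```bash
python3 pinloc.py; python3 look.py z|tail -4
```

```text
top 36.5 3 x [-18.5 -18.  -17.9] y [-28.7 -26.7 -24.4] zmax 38.2
top 41.5 4 x [-21.5 -19.4 -19.3] y [-31.8 -28.4 -25.3] zmax 43.0
top 46.5 3 x [-20.5 -20.3 -19.9] y [-29.8 -25.8 -23.7] zmax 48.8
top 51.5 3 x [-25.3 -20.5 -19.5] y [-31.6 -31.2 -28.5] zmax 52.2
top 56.5 3 x [-21.6 -20.3 -18.9] y [-31.5 -29.3 -27. ] zmax 58.4
top 61.5 5 x [-26.9 -20.8 -19. ] y [-29.3 -24.9 -23.1] zmax 62.6
top 66.5 10 x [-28.7 -23.2 -20.1] y [-30.8 -28.5 -24.2] zmax 68.3
top 71.5 5 x [-27.5 -24.1 -21.4] y [-30.8 -26.9 -24.5] zmax 71.5
cast y [-73.1 -71.  -10.2  -6. ]
[] [249.43296001 233.58179466]
scene 51.5 5 x [-21.5 -20.4 -17.9] y [-25.1 -23.3 -23. ] zmax 54.0
scene 56.5 2 x [-21.4 -20.8 -20.3] y [-23.6 -23.6 -23.6] zmax 58.5
scene 61.5 8 x [-23.  -19.5 -16.6] y [-30.6 -27.1 -24.1] zmax 63.5
scene 66.5 9 x [-22.  -20.2 -18. ] y [-31.  -26.5 -22.9] zmax 67.6
cast y [-71.2 -69.6 -10.8 -10.7]
[] [310.82291186 189.70495765]
30.5667 [373.75606761  41.84586702 175.57985559]
 arm [(-38, np.float64(51.0), np.float64(63.0)), (-26, np.float64(47.0), np.float64(66.0)), (-14, np.float64(43.0), np.float64(47.0)),
[... 546 characters left out ...]
)), (106, np.float64(26.0), np.float64(34.0), np.float64(39.0)), (114, np.float64(25.0), np.float64(32.0), np.float64(38.0)), (122, np.float64(24.0), np.float64(31.0), np.float64(36.0)), (130, np.float64(23.0), np.float64(30.0), np.float64(35.0)), (138, np.float64(22.0), np.float64(30.0), np.float64(34.0))]
 arm [(-38, np.float64(50.0), np.float64(62.0)), (-26, np.float64(46.0), np.float64(61.0)), (-14, np.float64(42.0), np.float64(43.0)), (-2, np.float64(41.0), np.float64(42.0)), (10, np.float64(42.0), np.float64(42.0)), (22, np.float64(45.0), np.float64(48.0))]
30.6667 [373.43541771  41.88237162 175.1742419 ] [-132.16732448  -27.73253034  172.11724215] [-0.87224023  0.18956131  0.07472453]
```

Run:
```python
from h import *
for n in ("top","scene"):
    A=[]
    for _ in range(4):
        p=imaging.capture(n); A.append(cloud(p))
    Q=pl(np.nanmedian(A,0)).reshape(-1,3)
    t=Q[(Q[:,0]>-30)&(Q[:,0]<-12)&(abs(Q[:,1]+27)<7)&(Q[:,2]>64)&(Q[:,2]<80)]; print(n,"pin top z",np.sort(t[:,2]).round(1),"x",t[:,0].mean().round(1))
    g=Q[(abs(Q[:,0]+21)<6)&(Q[:,1]>-52)&(Q[:,1]<-36)&(Q[:,2]>24)&(Q[:,2]<36)]; print("ridge",np.median(g[:,2]),len(g))
```

```text
top pin top z [64.2 65.1 66.5 66.9 67.  67.3 67.5 67.9 68.1 68.2 68.4 68.7 68.8 69.8
 70.7 71.4] x -24.1
ridge 30.799009633701814 25
scene pin top z [64.5 65.  65.2 65.2 65.5 66.8 67.1 67.3 67.3] x -20.6
ridge 32.83180361433304 4
```

The pin is home: its top is at about 68 mm, 37–38 mm above the ridge, unchanged by a 10 N press. Now the handle: I turn the tool and go above the grip.

Call:
{"name": "play_rows", "arguments": {
  "series": [
    {"xyz": [-0.15, 0.2, -0.1], "yaw": 0.08},
    {"xyz": [-0.3, 0.4, -0.1], "yaw": 0.16},
    {"xyz": [-0.5, 0.6, -0.1], "yaw": 1},
    {"xyz": [-0.8, 0.9, -0.1], "yaw": 1},
    {"xyz": [-1, 0.95, -0.1], "yaw": 1},
    {"xyz": [-1, 0.95, -0.1], "yaw": 1},
    {"xyz": [-1, 0.95, -0.1], "yaw": 1},
    {"xyz": [-1, 0.95, -0.1], "yaw": 1},
    {"xyz": [-1, 0.95, -0.1], "yaw": 1},
    {"xyz": [-1, 0.95, -0.1], "yaw": 1},
    {"xyz": [-1, 0.95, -0.1], "yaw": 1},
    {"xyz": [-1, 0.95, -0.1], "yaw": 1},
    {"xyz": [-1, 0.95, -0.1], "yaw": 1},
    {"xyz": [-1, 0.95, -0.1], "yaw": 1},
    {"xyz": [-1, 0.95, -0.1], "yaw": 1}
  ],
  "gripper": 50
}}

```text
t: 32.32
ee_pos: [527.4, 179.4, 190.2]
ee_rot: [[0.03, 1.0, -0.0], [1.0, -0.03, -0.0], [-0.0, -0.0, -1.0]]
contact_force: [-1.2, 0.0, 0.6]
opening: 49.9
grip_force: 0.0
```

```bash
cat > hd.py <<'E'
from h import *
s=state(); print(s["t"],np.round(s["ee_pos"],1),"yaw",yawto(-2),np.round(s["contact_force"],1),s["opening"],s["grip_force"])
def G(ph): p=np.radians(ph); return (0,72+51*np.cos(p),68+51*np.sin(p))
off=np.array([0,0,-15.])
pts={"hov":w((0,118,32))+[0,0,70],"grip":w((0,118,32))}
for z in (36,40,45,52,58,65): pts[z]=w((0,118+4*(z-32)/33,z))
for ph in (5,15,25,35,45,55): pts["p%d"%ph]=w(G(ph))
for k,v in pts.items(): print(k,rel(v+off)[0])
E
python3 hd.py|head -3
python3 - <<'E'
from h import *
for n in ("top","scene"):
    p=imaging.capture(n); Q=pl(cloud(p).reshape(-1,3)); t=Q[(abs(Q[:,0])<20)&(Q[:,1]>100)&(Q[:,1]<140)&(Q[:,2]>15)&(Q[:,2]<45)]
    if len(t): print(n,len(t),np.percentile(t[:,0],[2,50,98]).round(1),np.percentile(t[:,2],[2,50,98]).round(1))
E
```

```text
32.3167 [527.4 179.4 190.2] yaw 0.003 [-1.2  0.   0.6] 49.873820840397 0.0
hov [0.018, 0.237, 0.348]
grip [0.018, 0.237, 0.815]
top 93 [-6.1  1.4  7.5] [30.4 37.2 42.1]
scene 125 [-1.5  6.9 10.3] [23.7 32.2 39.2]
```

Call:
{"name": "play_rows", "arguments": {
  "series": [
    {"xyz": [0.02, 0.14, 0.05], "yaw": 0},
    {"xyz": [0.02, 0.241, 0.1], "yaw": 0},
    {"xyz": [0.02, 0.241, 0.3], "yaw": 0},
    {"xyz": [0.02, 0.241, 0.5], "yaw": 0},
    {"xyz": [0.02, 0.241, 0.65], "yaw": 0},
    {"xyz": [0.02, 0.241, 0.815], "yaw": 0},
    {"xyz": [0.02, 0.241, 0.815], "yaw": 0},
    {"xyz": [0.02, 0.241, 0.815], "yaw": 0}
  ]
}}

```text
t: 33.08
ee_pos: [562.2, 180.9, 66.7]
ee_rot: [[0.032, 0.999, -0.004], [0.999, -0.032, -0.001], [-0.001, -0.004, -1.0]]
contact_force: [-0.2, 0.5, 1.1]
opening: 50.2
grip_force: 0.0
```

Call:
{"name": "play_rows", "arguments": {
  "series": [
    {"xyz": [0, 0, 0], "yaw": 0},
    {"xyz": [0, 0, 0], "yaw": 0},
    {"xyz": [0, 0, 0], "yaw": 0},
    {"xyz": [0, 0, 0], "yaw": 0},
    {"xyz": [0, 0, 0], "yaw": 0},
    {"xyz": [0, 0, 0], "yaw": 0}
  ],
  "gripper": 0,
  "newtons": 35
}}

```text
t: 33.58
ee_pos: [563.9, 181.5, 70.0]
ee_rot: [[0.034, 0.999, 0.001], [0.999, -0.034, 0.0], [0.001, 0.001, -1.0]]
contact_force: [-4.6, 0.4, 4.5]
opening: 16.5
grip_force: 33.6
```

```bash
python3 hd.py
```

```text
33.5833 [563.9 181.5  70. ] yaw 0.001 [-4.6  0.4  4.5] 16.51270634814201 33.61944071366452
hov [-0.003, -0.006, -0.453]
grip [-0.003, -0.006, 0.014]
36 [0.0, -0.02, -0.009]
40 [0.004, -0.033, -0.033]
45 [0.008, -0.05, -0.061]
52 [0.014, -0.073, -0.102]
58 [0.018, -0.093, -0.136]
65 [0.024, -0.116, -0.177]
p5 [0.03, -0.141, -0.22]
p15 [0.019, -0.17, -0.271]
p25 [-0.001, -0.198, -0.319]
p35 [-0.03, -0.224, -0.363]
p45 [-0.068, -0.246, -0.403]
p55 [-0.114, -0.265, -0.436]
```

Call:
{"name": "play_rows", "arguments": {
  "series": [
    {"xyz": [0.003, -0.013, -0.023], "yaw": 0},
    {"xyz": [0.007, -0.027, -0.047], "yaw": 0},
    {"xyz": [0.009, -0.035, -0.061], "yaw": 0},
    {"xyz": [0.011, -0.044, -0.075], "yaw": 0},
    {"xyz": [0.014, -0.056, -0.096], "yaw": 0},
    {"xyz": [0.017, -0.067, -0.116], "yaw": 0},
    {"xyz": [0.021, -0.087, -0.15], "yaw": 0},
    {"xyz": [0.024, -0.098, -0.17], "yaw": 0},
    {"xyz": [0.027, -0.11, -0.191], "yaw": 0},
    {"xyz": [0.027, -0.11, -0.191], "yaw": 0}
  ]
}}

```text
t: 34.42
ee_pos: [548.5, 185.0, 97.6]
ee_rot: [[0.032, 0.999, 0.003], [0.999, -0.032, -0.002], [-0.001, 0.003, -1.0]]
contact_force: [8.0, -2.0, -5.5]
opening: 16.2
grip_force: 45.8
```

```bash
python3 hd.py; python3 look.py y | grep -A1 scene
```

```text
34.4167 [548.5 185.   97.6] yaw 0.002 [ 8.  -2.  -5.5] 16.233969046836787 45.77309450134635
hov [-0.023, 0.098, -0.269]
grip [-0.023, 0.096, 0.198]
36 [-0.019, 0.083, 0.175]
40 [-0.016, 0.07, 0.152]
45 [-0.012, 0.053, 0.123]
52 [-0.006, 0.03, 0.082]
58 [-0.001, 0.01, 0.048]
65 [0.004, -0.013, 0.007]
p5 [0.01, -0.038, -0.036]
p15 [-0.001, -0.067, -0.087]
p25 [-0.021, -0.094, -0.135]
p35 [-0.051, -0.12, -0.179]
p45 [-0.089, -0.143, -0.219]
p55 [-0.134, -0.162, -0.252]
scene [(50, np.float64(5.0), np.float64(23.0), np.float64(53.0)), (58, np.float64(5.0), np.float64(30.0), np.float64(51.0)), (66, np.float64(6.0), np.float64(30.0), np.float64(54.0)), (74, np.float64(7.0), np.float64(52.0), np.float64(56.0)), (82, np.float64(48.0), np.float64(54.0), np.float64(58.0)), (90, np.float64(49.0), np.float64(56.0), np.float64(62.0)), (98, np.float64(52.0), np.float64(58.0), np.float64(63.0)), (106, np.float64(48.0), np.float64(60.0), np.float64(88.0)), (114, np.float64(45.0), np.float64(46.0), np.float64(47.0)), (122, np.float64(46.0), np.float64(46.0), np.float64(47.0)), (130, np.float64(49.0), np.float64(62.0), np.float64(66.0)), (138, np.float64(60.0), np.float64(67.0), np.float64(72.0)), (146, np.float64(60.0), np.float64(68.0), np.float64(72.0))]
 arm [(-38, np.float64(51.0), np.float64(63.0)), (-26, np.float64(47.0), np.float64(62.0)), (-14, np.float64(43.0), np.float64(44.0)), (-2, np.float64(42.0), np.float64(43.0)), (10, np.float64(42.0), np.float64(42.0))]
```

Call:
{"name": "play_rows", "arguments": {
  "series": [
    {"xyz": [0.003, -0.012, -0.022], "yaw": 0},
    {"xyz": [0.006, -0.025, -0.043], "yaw": 0},
    {"xyz": [0.001, -0.04, -0.07], "yaw": 0},
    {"xyz": [-0.005, -0.054, -0.094], "yaw": 0},
    {"xyz": [-0.015, -0.068, -0.119], "yaw": 0},
    {"xyz": [-0.025, -0.081, -0.142], "yaw": 0},
    {"xyz": [-0.04, -0.094, -0.165], "yaw": 0},
    {"xyz": [-0.055, -0.107, -0.186], "yaw": 0},
    {"xyz": [-0.074, -0.119, -0.207], "yaw": 0},
    {"xyz": [-0.093, -0.13, -0.226], "yaw": 0},
    {"xyz": [-0.093, -0.13, -0.226], "yaw": 0}
  ],
  "gripper": 0,
  "newtons": 25
}}

```text
t: 35.43
ee_pos: [531.8, 172.3, 133.9]
ee_rot: [[0.033, 0.999, 0.011], [0.999, -0.033, 0.001], [0.001, 0.011, -1.0]]
contact_force: [10.4, 1.7, 0.6]
opening: 15.3
grip_force: 23.6
```

```bash
python3 hd.py|head -1; python3 look.py x | grep -A1 scene
```

```text
35.4333 [531.8 172.3 133.9] yaw 0.001 [10.4  1.7  0.6] 15.299291594074125 23.635128806345165
scene [(50, np.float64(5.0), np.float64(22.0), np.float64(54.0)), (58, np.float64(6.0), np.float64(30.0), np.float64(54.0)), (66, np.float64(6.0), np.float64(33.0), np.float64(58.0)), (74, np.float64(7.0), np.float64(61.0), np.float64(67.0)), (82, np.float64(58.0), np.float64(68.0), np.float64(73.0)), (90, np.float64(66.0), np.float64(77.0), np.float64(103.0)), (98, np.float64(72.0), np.float64(80.0), np.float64(87.0)), (106, np.float64(79.0), np.float64(83.0), np.float64(86.0)), (114, np.float64(87.0), np.float64(95.0), np.float64(104.0)), (122, np.float64(91.0), np.float64(101.0), np.float64(109.0)), (130, np.float64(98.0), np.float64(108.0), np.float64(114.0)), (138, np.float64(102.0), np.float64(107.0), np.float64(110.0))]
 arm [(-38, np.float64(56.0), np.float64(70.0)), (-26, np.float64(66.0), np.float64(80.0)), (-14, np.float64(70.0), np.float64(87.0)), (-2, np.float64(55.0), np.float64(62.0)), (10, np.float64(47.0), np.float64(53.0)), (22, np.float64(44.0), np.float64(45.0))]
```

Call:
{"name": "play_rows", "arguments": {
  "series": [
    {"xyz": [-0.022, -0.01, -0.017], "yaw": 0},
    {"xyz": [-0.045, -0.019, -0.033], "yaw": 0},
    {"xyz": [-0.07, -0.027, -0.047], "yaw": 0},
    {"xyz": [-0.097, -0.034, -0.059], "yaw": 0},
    {"xyz": [-0.125, -0.04, -0.068], "yaw": 0},
    {"xyz": [-0.152, -0.044, -0.076], "yaw": 0},
    {"xyz": [-0.182, -0.047, -0.081], "yaw": 0},
    {"xyz": [-0.211, -0.049, -0.085], "yaw": 0},
    {"xyz": [-0.24, -0.049, -0.085], "yaw": 0},
    {"xyz": [-0.24, -0.049, -0.085], "yaw": 0}
  ],
  "gripper": 0,
  "newtons": 20
}}

```text
t: 36.37
ee_pos: [521.5, 138.7, 149.0]
ee_rot: [[0.033, 0.999, 0.008], [0.999, -0.033, 0.004], [0.004, 0.008, -1.0]]
contact_force: [-1.9, 6.2, 18.7]
opening: 14.1
grip_force: 21.3
```

```bash
python3 hd.py|head -1; python3 look.py x2
```

```text
36.3667 [521.5 138.7 149. ] yaw 0.001 [-1.9  6.2 18.7] 14.138841952601888 21.288460828363895
top [(50, np.float64(6.0), np.float64(38.0), np.float64(51.0)), (58, np.float64(9.0), np.float64(48.0), np.float64(62.0)), (66, np.float64(5.0), np.float64(39.0), np.float64(67.0))]
 arm [(-26, np.float64(86.0), np.float64(90.0)), (-14, np.float64(90.0), np.float64(95.0)), (-2, np.float64(96.0), np.float64(100.0)), (10, np.float64(92.0), np.float64(102.0)), (22, np.float64(56.0), np.float64(104.0))]
scene [(50, np.float64(7.0), np.float64(24.0), np.float64(47.0)), (58, np.float64(5.0), np.float64(33.0), np.float64(59.0)), (66, np.float64(6.0), np.float64(51.0), np.float64(96.0)), (74, np.float64(7.0), np.float64(89.0), np.float64(104.0)), (82, np.float64(85.0), np.float64(105.0), np.float64(126.0)), (90, np.float64(100.0), np.float64(124.0), np.float64(138.0)), (98, np.float64(122.0), np.float64(131.0), np.float64(138.0))]
 arm [(-26, np.float64(84.0), np.float64(87.0)), (-14, np.float64(83.0), np.float64(92.0)), (-2, np.float64(85.0), np.float64(97.0)), (10, np.float64(72.0), np.float64(98.0)), (22, np.float64(56.0), np.float64(98.0))]
36.4667 [521.57405888 138.77168414 149.03979984] [-19.949239    74.26772386  77.15064599] [-3.45293787  6.62609316 20.23328783]
```

Binding at 20 N, so I release and push from the outside with shut fingers.

Call:
{"name": "play_rows", "arguments": {
  "series": [
    {"xyz": [0, 0, 0], "yaw": 0},
    {"xyz": [0, 0, 0], "yaw": 0},
    {"xyz": [0, 0, 0], "yaw": 0},
    {"xyz": [0, 0, -0.2], "yaw": 0},
    {"xyz": [0, 0, -0.42], "yaw": 0},
    {"xyz": [0.2, -0.09, -0.42], "yaw": 0},
    {"xyz": [0.4, -0.09, -0.42], "yaw": 0},
    {"xyz": [0.4, -0.09, -0.42], "yaw": 0}
  ],
  "gripper": 45
}}

```text
t: 37.13
ee_pos: [506.5, 200.6, 206.6]
ee_rot: [[0.031, 1.0, -0.0], [1.0, -0.031, 0.002], [0.002, -0.0, -1.0]]
contact_force: [-0.2, -0.6, 0.5]
opening: 44.7
grip_force: 0.0
```

Call:
{"name": "play_rows", "arguments": {
  "series": [
    {"xyz": [0, 0, 0], "yaw": 0},
    {"xyz": [0, 0, 0], "yaw": 0},
    {"xyz": [0, 0, 0.15], "yaw": 0},
    {"xyz": [0, 0, 0.33], "yaw": 0},
    {"xyz": [0, 0, 0.33], "yaw": 0},
    {"xyz": [0, 0, 0.33], "yaw": 0}
  ],
  "gripper": 0
}}

```text
t: 37.63
ee_pos: [505.6, 195.8, 155.0]
ee_rot: [[0.035, 0.999, -0.005], [0.999, -0.035, -0.002], [-0.002, -0.005, -1.0]]
contact_force: [0.2, -0.5, 1.2]
opening: 0.2
grip_force: 0.0
```

```bash
python3 hd.py|head -1; python3 look.py x3; python3 -c "
from h import *
print(pl(np.array(state()['ee_pos'])+D))
print({y:rel([508,w((0,y,130))[1],197])[0] for y in (110,90,80,75,70,65,60)})"
```

```text
37.6333 [505.6 195.8 155. ] yaw 0.0 [ 0.2 -0.5  1.2] 0.1570808573923623 0.0
top [(50, np.float64(5.0), np.float64(29.0), np.float64(52.0)), (58, np.float64(5.0), np.float64(45.0), np.float64(62.0)), (66, np.float64(5.0), np.float64(67.0), np.float64(90.0)), (74, np.float64(73.0), np.float64(100.0), np.float64(112.0)), (82, np.float64(93.0), np.float64(122.0), np.float64(137.0)), (90, np.float64(114.0), np.float64(138.0), np.float64(143.0)), (98, np.float64(136.0), np.float64(138.0), np.float64(141.0)), (114, np.float64(130.0), np.float64(148.0), np.float64(156.0)), (122, np.float64(127.0), np.float64(141.0), np.float64(157.0))]
 arm [(-26, np.float64(86.0), np.float64(89.0)), (-14, np.float64(90.0), np.float64(95.0)), (-2, np.float64(95.0), np.float64(101.0)), (10, np.float64(91.0), np.float64(99.0)), (22, np.float64(55.0), np.float64(100.0))]
scene [(50, np.float64(5.0), np.float64(23.0), np.float64(47.0)), (58, np.float64(5.0), np.float64(32.0), np.float64(57.0)), (66, np.float64(6.0), np.float64(45.0), np.float64(81.0)), (74, np.float64(7.0), np.float64(89.0), np.float64(107.0)), 
[... 334 characters left out ...]
22.0), np.float64(132.0), np.float64(145.0)), (138, np.float64(123.0), np.float64(135.0), np.float64(145.0))]
 arm [(-26, np.float64(83.0), np.float64(87.0)), (-14, np.float64(84.0), np.float64(92.0)), (-2, np.float64(86.0), np.float64(97.0)), (10, np.float64(72.0), np.float64(98.0)), (22, np.float64(54.0), np.float64(98.0))]
37.7333 [507.9135151  196.62579283 157.92718328] [-29.07729242 131.60984328  92.68299653] [-0.80056118 -0.28209469  1.05670847]
[-10.57729242 131.60984328 124.72593647]
{110: [-0.145, 0.006, -0.014], 90: [-0.279, 0.01, -0.014], 80: [-0.345, 0.012, -0.014], 75: [-0.378, 0.014, -0.014], 70: [-0.412, 0.015, -0.014], 65: [-0.445, 0.016, -0.014], 60: [-0.478, 0.017, -0.014]}
```

Positioned outside the handle; I sweep to −y toward the open stop.

Call:
{"name": "play_rows", "arguments": {
  "series": [
    {"xyz": [-0.06, 0.005, 0], "yaw": 0},
    {"xyz": [-0.1, 0.006, 0], "yaw": 0},
    {"xyz": [-0.14, 0.006, 0], "yaw": 0},
    {"xyz": [-0.18, 0.007, 0], "yaw": 0},
    {"xyz": [-0.22, 0.008, 0], "yaw": 0},
    {"xyz": [-0.26, 0.01, 0], "yaw": 0},
    {"xyz": [-0.3, 0.011, 0], "yaw": 0},
    {"xyz": [-0.33, 0.012, 0], "yaw": 0},
    {"xyz": [-0.36, 0.013, 0], "yaw": 0},
    {"xyz": [-0.38, 0.014, 0], "yaw": 0},
    {"xyz": [-0.4, 0.014, 0], "yaw": 0},
    {"xyz": [-0.4, 0.014, 0], "yaw": 0}
  ]
}}

```text
t: 38.73
ee_pos: [507.1, 139.1, 157.0]
ee_rot: [[0.033, 0.999, -0.0], [0.999, -0.033, 0.005], [0.005, -0.0, -1.0]]
contact_force: [-1.5, 11.4, 2.1]
opening: 0.4
grip_force: 5.5
```

```bash
python3 hd.py|head -1; python3 look.py x4
```

```text
38.7333 [507.1 139.1 157. ] yaw 0.001 [-1.5 11.4  2.1] 0.4084666709954001 5.548227585338736
top [(50, np.float64(5.0), np.float64(97.0), np.float64(145.0)), (58, np.float64(9.0), np.float64(47.0), np.float64(115.0)), (66, np.float64(6.0), np.float64(29.0), np.float64(43.0))]
 arm [(-2, np.float64(97.0), np.float64(103.0)), (10, np.float64(98.0), np.float64(104.0)), (22, np.float64(89.0), np.float64(103.0))]
scene [(50, np.float64(5.0), np.float64(84.0), np.float64(139.0)), (58, np.float64(5.0), np.float64(77.0), np.float64(141.0)), (66, np.float64(7.0), np.float64(35.0), np.float64(135.0)), (74, np.float64(122.0), np.float64(129.0), np.float64(140.0)), (82, np.float64(125.0), np.float64(137.0), np.float64(146.0))]
 arm [(-2, np.float64(91.0), np.float64(98.0)), (10, np.float64(90.0), np.float64(101.0)), (22, np.float64(80.0), np.float64(101.0))]
38.8333 [507.09014438 139.31778947 156.95779216] [-28.54254502  74.30801518  91.25490353] [-0.97914261  9.8324827   2.03475621]
```

Call:
{"name": "play_rows", "arguments": {
  "series": [
    {"xyz": [-0.01, 0, 0], "yaw": 0},
    {"xyz": [-0.015, 0, 0], "yaw": 0},
    {"xyz": [-0.015, 0, 0], "yaw": 0},
    {"xyz": [-0.015, 0, 0], "yaw": 0}
  ]
}}

```text
t: 39.17
ee_pos: [507.0, 138.2, 157.0]
ee_rot: [[0.032, 0.999, -0.0], [0.999, -0.032, 0.006], [0.006, -0.0, -1.0]]
contact_force: [-1.0, 12.6, 1.5]
opening: 0.2
grip_force: 6.9
```

Call:
{"name": "play_rows", "arguments": {
  "series": [
    {"xyz": [0.1, 0, 0], "yaw": 0},
    {"xyz": [0.3, 0, -0.1], "yaw": 0},
    {"xyz": [0.5, -0.2, -0.4], "yaw": 0},
    {"xyz": [0.5, -0.4, -0.4], "yaw": 0},
    {"xyz": [0.5, -0.8, -0.4], "yaw": 0},
    {"xyz": [0.5, -0.8, -0.4], "yaw": 0},
    {"xyz": [0.5, -0.8, -0.4], "yaw": 0}
  ]
}}

```text
t: 39.75
ee_pos: [386.8, 213.9, 216.8]
ee_rot: [[0.031, 1.0, -0.001], [1.0, -0.031, -0.001], [-0.001, -0.001, -1.0]]
contact_force: [0.2, -0.6, 0.5]
opening: -0.2
grip_force: 0.0
```

```bash
python3 look.py fin; python3 pinloc.py
python3 - <<'E'
from h import *
X=cloud(imaging.capture("scene"))
Q=X.reshape(-1,3); Q=Q[(Q[:,0]>460)&(Q[:,0]<560)&(Q[:,1]>-310)&(Q[:,1]<-150)&(Q[:,2]>38)]; o=Q[np.argsort(Q[:,1])]
for s in np.split(o,np.where(np.diff(o[:,1])>12)[0]+1): print(len(s),s.mean(0).round(1))
E
```

```text
top [(50, np.float64(6.0), np.float64(78.0), np.float64(142.0)), (58, np.float64(6.0), np.float64(97.0), np.float64(146.0)), (66, np.float64(7.0), np.float64(25.0), np.float64(43.0))]
 arm [(-2, np.float64(98.0), np.float64(103.0)), (10, np.float64(97.0), np.float64(103.0)), (22, np.float64(96.0), np.float64(104.0))]
scene [(50, np.float64(5.0), np.float64(63.0), np.float64(134.0)), (58, np.float64(5.0), np.float64(83.0), np.float64(139.0)), (66, np.float64(6.0), np.float64(24.0), np.float64(128.0))]
 arm [(-2, np.float64(93.0), np.float64(98.0)), (10, np.float64(91.0), np.float64(101.0)), (22, np.float64(78.0), np.float64(101.0))]
39.85 [389.89658327 213.57832649 217.01402355] [-102.18964325  144.43331839  203.12203823] [0.08552989 0.53894906 1.12553539]
top 36.5 6 x [-26.7 -19.7 -16.1] y [-32.9 -29.  -21. ] zmax 37.7
top 41.5 2 x [-19.5 -19.2 -18.9] y [-29.6 -28.4 -27.3] zmax 42.0
top 46.5 4 x [-21.  -20.6 -18. ] y [-29.5 -25.5 -23.6] zmax 48.1
top 51.5 3 x [-20.4 -20.  -19. ] y [-31.  -28.9 -28.4] zmax 53.5
top 56.5 5 x [-23.9 -21.1 -19.7] y [-32.  -29.7 -25. ] zmax 58.7
top 61.5 
[... 212 characters left out ...]
 -10.5]
[] [249.43296001 233.58179466]
scene 36.5 8 x [-19.6 -18.2 -16.3] y [-30.8 -27.3 -24. ] zmax 38.1
scene 41.5 9 x [-24.2 -19.9 -16.8] y [-31.4 -26.6 -23.4] zmax 42.9
scene 46.5 11 x [-22.2 -19.3 -17.6] y [-31.9 -27.  -22.7] zmax 48.4
scene 51.5 12 x [-22.4 -19.7 -17.3] y [-32.3 -27.3 -23.1] zmax 53.8
scene 56.5 10 x [-20.5 -19.2 -16.7] y [-30.2 -26.8 -23.5] zmax 58.7
scene 61.5 8 x [-21.7 -19.5 -16.4] y [-30.7 -27.1 -23.9] zmax 63.3
scene 66.5 8 x [-23.4 -19.1 -17.4] y [-31.  -27.3 -22.9] zmax 67.5
cast y [-71.3 -70.2 -10.9 -10.8]
[(0.52, array([196., 311.]))] [310.82291186 189.70495765]
40.05 [390.70149105 213.40102125 216.5803191 ]
52 [ 506.4 -285.3   49. ]
39 [ 523.1 -187.    48.6]
```

Run:
```python
from h import *
for n in ("top","scene"):
    Q=pl(np.nanmedian([cloud(imaging.capture(n)) for _ in range(3)],0)).reshape(-1,3)
    H=Q[(abs(Q[:,0])<12)&(Q[:,1]>40)&(Q[:,1]<100)&(Q[:,2]>60)&(Q[:,2]<150)]
    A=Q[(abs(Q[:,0])<12)&(Q[:,1]>-20)&(Q[:,1]<40)&(Q[:,2]>48)&(Q[:,2]<112)]
    for z in range(60,150,12):
        h=H[(H[:,2]>=z)&(H[:,2]<z+12)];a=A[(A[:,2]>=z)&(A[:,2]<z+12)]
        print(n,z+6,"hdl",np.percentile(h[:,1],[3,97]).round(1) if len(h)>2 else "","arm",np.percentile(a[:,1],[3,97]).round(1) if len(a)>2 else "")
```

```text
top 66 hdl [54.3 62.6] arm [21.1 29.5]
top 78 hdl [54.5 62.3] arm [19.9 27.7]
top 90 hdl [40.7 63.8] arm [-0.6 35.9]
top 102 hdl [41.4 63.6] arm [ 0.5 38.1]
top 114 hdl [54.1 63.2] arm 
top 126 hdl [54.3 63.2] arm 
top 138 hdl [54.7 65.9] arm 
top 150 hdl [56.4 65.6] arm 
scene 66 hdl [53.9 62.5] arm [21.4 28.4]
scene 78 hdl [54.4 63.5] arm [20.2 27.3]
scene 90 hdl [40.5 64.5] arm [ 0.3 38.1]
scene 102 hdl [54.  65.4] arm [ 1.3 31.4]
scene 114 hdl [53.9 66.1] arm 
scene 126 hdl [54.3 66.5] arm 
scene 138 hdl [55.3 66.1] arm 
scene 150 hdl  arm
```

Handle and arm read about 1.47–1.48 rad. I give one more firm push to be sure of the open stop.

Call:
{"name": "play_rows", "arguments": {
  "series": [
    {"xyz": [0, 0.4, 0], "yaw": 0},
    {"xyz": [0, 0.8, 0], "yaw": 0},
    {"xyz": [0, 0.8, 0.2], "yaw": 0},
    {"xyz": [0, 0.8, 0.4], "yaw": 0},
    {"xyz": [-0.3, 0.8, 0.4], "yaw": 0},
    {"xyz": [-0.44, 0.8, 0.4], "yaw": 0},
    {"xyz": [-0.48, 0.8, 0.4], "yaw": 0},
    {"xyz": [-0.5, 0.8, 0.4], "yaw": 0},
    {"xyz": [-0.515, 0.8, 0.4], "yaw": 0},
    {"xyz": [-0.53, 0.8, 0.4], "yaw": 0},
    {"xyz": [-0.53, 0.8, 0.4], "yaw": 0}
  ]
}}

```text
t: 41.32
ee_pos: [505.3, 136.0, 154.8]
ee_rot: [[0.033, 0.999, -0.004], [0.999, -0.033, 0.01], [0.01, -0.004, -1.0]]
contact_force: [1.7, 20.3, -11.5]
opening: -0.3
grip_force: 9.6
```

Call:
{"name": "play_rows", "arguments": {
  "series": [
    {"xyz": [-0.02, 0, 0], "yaw": 0},
    {"xyz": [-0.03, 0, 0], "yaw": 0},
    {"xyz": [-0.03, 0, 0], "yaw": 0}
  ]
}}

```text
t: 41.57
ee_pos: [505.1, 133.6, 154.9]
ee_rot: [[0.032, 0.999, -0.003], [0.999, -0.032, 0.013], [0.013, -0.003, -1.0]]
contact_force: [1.1, 26.0, -13.2]
opening: 0.1
grip_force: 12.8
```

Force climbs with displacement, so it is against the stop. I back away and check.

Call:
{"name": "play_rows", "arguments": {
  "series": [
    {"xyz": [0.15, 0, 0], "yaw": 0},
    {"xyz": [0.4, 0, -0.1], "yaw": 0},
    {"xyz": [0.6, -0.2, -0.4], "yaw": 0},
    {"xyz": [0.6, -0.5, -0.4], "yaw": 0},
    {"xyz": [0.6, -0.8, -0.4], "yaw": 0},
    {"xyz": [0.6, -0.8, -0.4], "yaw": 0},
    {"xyz": [0.6, -0.8, -0.4], "yaw": 0}
  ]
}}

```text
t: 42.15
ee_pos: [387.4, 221.3, 218.1]
ee_rot: [[0.031, 1.0, 0.001], [1.0, -0.031, 0.001], [0.001, 0.001, -1.0]]
contact_force: [1.9, 0.4, 0.4]
opening: -0.3
grip_force: 0.0
```

```bash
python3 pinloc.py | grep -E "66.5|71.5|cast"
python3 - <<'E'
from h import *
for n in ("top","scene"):
    Q=pl(np.nanmedian([cloud(imaging.capture(n)) for _ in range(3)],0)).reshape(-1,3)
    H=Q[(abs(Q[:,0])<12)&(Q[:,1]>40)&(Q[:,1]<100)&(Q[:,2]>110)&(Q[:,2]<128)]; print(n,np.percentile(H[:,1],[3,97]).round(1))
    A=Q[(abs(Q[:,0])<9)&(Q[:,1]>10)&(Q[:,1]<32)&(Q[:,2]>58)&(Q[:,2]<86)]; print(" arm angle",np.pi/2-np.arctan(-np.polyfit(A[:,2],A[:,1],1)[0]),len(A))
    C=Q[(Q[:,2]>11)&(Q[:,2]<28)&(abs(Q[:,0])<34)&(Q[:,1]>-85)&(Q[:,1]<8)]; print(" cast",np.percentile(C,[1,99],axis=0).round(1).tolist())
print(state()["t"],state()["contact_force"])
E
```

```text
top 66.5 10 x [-28.9 -22.7 -19.8] y [-29.1 -26.4 -23.9] zmax 68.6
top 71.5 6 x [-27.2 -23.8 -22.3] y [-31.4 -28.1 -25.1] zmax 71.0
cast y [-70.9 -70.5 -10.9 -10.3]
scene 66.5 9 x [-24.8 -21.3 -19.1] y [-31.  -26.7 -23.1] zmax 67.3
cast y [-71.4 -69.6 -10.7 -10.6]
top [54.  63.5]
 arm angle 1.5805537041978994 15
 cast [[-30.1, -70.9, 11.6], [29.7, -10.8, 27.7]]
scene [54.1 66. ]
 arm angle 1.410246554193633 44
 cast [[-13.0, -71.1, 11.2], [31.9, -10.8, 27.9]]
42.65 [-0.28201617  0.92456664 -0.02511848]
```

The handle did not move under 26 N, so it is at its open stop. The pin and cast are unchanged and the robot is clear, so I hand in.

```bash
python3 -c "
from rig import r
print(r.finish_job())"
```

```text
the job is handed in; nothing more can be done
None
```

I handed the job in at about 43 s of the 67 s limit. The clamp was locked on the cast, the guide pin was fitted home (top about 38 mm above the ridge, unmoved by a 10 N press), and the clamp was swung back to its open stop; the last depth readings show the cast unmoved in its nest and the other two instruments still in the bur block, but I did not re-check the remaining bystanders and the hand-in returned no verdict.

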